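# Lay out dessert slates from the caddy, a ramekin on each

### The job

Set out the dessert service: first take the spice jar off the stack of slates and stand it upright on the bare worktop. Then, for each ramekin standing on the red-brown mat, slide the top slate forward in the caddy until its front end overhangs, pinch it there and lay it flat in the wooden tray, slates side by side, and stand the ramekin upright in the middle of its own slate. Leave the slates that are not needed stacked in the caddy, and do not disturb the other things on the worktop.

Things in the scene. Friction and masses are not known exactly. Their poses are not given: they have to be found in the camera images.
- caddy: Fixed folded-metal holder of the slate stack, open at its front (-x). Origin: centre of its underside, z up, +x to the rear. Floor at z = 45 mm, x from -75 to +75 mm, 68 mm wide inside; cheeks 3 mm thick along both long sides and a rear stop at x = 75 to 78 mm, all up to z = 68 mm. Nothing stands before its front. Four slates lie in it, flush with the front.
- slate_0: Dark grey slate, the TOP one of the stack: rigid flat plate 150 x 62 x 5 mm (x, y, z), about 100 g, smooth (slides on the next slate at a friction of about 0.3; pressed with 5 to 15 N, a fingertip drags it along and leaves the next behind). Origin: centre of its underside, x along its length, z up.
- slate_1: Second slate from the top, the same plate.
- slate_2: Third slate from the top, the same plate.
- slate_3: Lowest slate, on the caddy's floor, the same plate; it is never needed.
- spice_jar: Spice jar with a red cap, left standing on the top slate: 47 mm across, 97 mm tall, 110 g. Origin: centre of its underside, z up.
- tray: Shallow wooden serving tray, fixed, 250 x 360 mm outside (x, y), rim 18 mm high and 8 mm thick. Origin: centre of its underside, z up; its inner floor is 5 mm above the origin. Three slates fit side by side in it, long sides along the tray's x, 105 mm apart in y (with room for a finger between).
- mat: Thin red-brown silicone mat, fixed, 210 x 130 x 1.5 mm (x, y, z), on which the ramekins stand. Origin: centre of its underside.
- ramekin_0: Small fluted blue-green ramekin, empty (one of up to four alike; two or three are present, the others absent): round with upright walls, 58 mm across, 36 mm tall, wall 4 mm, about 90 g. Origin: centre of its underside, z up.
- ramekin_1: Small fluted blue-green ramekin, empty (one of up to four alike; two or three are present, the others absent): round with upright walls, 58 mm across, 36 mm tall, wall 4 mm, about 90 g. Origin: centre of its underside, z up.
- ramekin_2: Small fluted blue-green ramekin, empty (one of up to four alike; two or three are present, the others absent): round with upright walls, 58 mm across, 36 mm tall, wall 4 mm, about 90 g. Origin: centre of its underside, z up.
- ramekin_3: Small fluted blue-green ramekin, empty (one of up to four alike; two or three are present, the others absent): round with upright walls, 58 mm across, 36 mm tall, wall 4 mm, about 90 g. Origin: centre of its underside, z up.
- shaker: Bystander: off-white sugar shaker, 68 mm across, 92 mm tall, behind the work. Origin: centre of its underside.
- timer: Bystander: red and white kitchen timer, 68 mm across, 60 mm tall, behind the work. Origin: centre of its underside.
Things that resemble listed ones, but are neither listed nor needed, are in the scene too. What is shaped like the ramekin_0 but orange or pink is not meant.

How it is judged:
On the way, in this order (a step that is already met when the one before it is completed fails the run):
1. the spice jar stands upright on the worktop, off the stack (height (world z) of spice_jar below 0.001 m and angle between spice_jar's own z axis and vertical below 0.1 rad and horizontal distance between spice_jar and caddy above 0.07 m and contact force between the fingers and spice_jar below 0.1 N), for 0.2 s.
2. the top slate has been slid forward: its front end overhangs the caddy's open front by 25 to 90 mm while it still lies flat on the stack (x of slate_0 in the frame of caddy between -0.09 and -0.025 m and z of slate_0 in the frame of caddy between 0.055 and 0.066 m and angle between slate_0's own z axis and vertical below 0.08 rad), for 0.2 s.
At the end, for the whole second after the job is handed in: Each ramekin stands upright on its own slate, within 20 mm of the slate's middle, and that slate lies flat on the tray's floor; slates without one lie flat in the caddy within 30 mm of their first place; the jar stands upright on the worktop, off the caddy; all at rest ((horizontal distance between ramekin_0 and slate_0 below 0.02 m or horizontal distance between ramekin_0 and slate_1 below 0.02 m or horizontal distance between ramekin_0 and slate_2 below 0.02 m) and z of ramekin_0 in the frame of tray between 0.007 and 0.014 m and angle between each of ramekin_0, ramekin_1, ramekin_2, ramekin_3, spice_jar's own z axis and vertical below 0.1 rad and linear speed of each of ramekin_0, ramekin_1, ramekin_2, ramekin_3, slate_0, slate_1, slate_2, slate_3 below 0.02 m/s and (horizontal distance between ramekin_1 and slate_0 below 0.02 m or horizontal distance between ramekin_1 and slate_1 below 0.02 m or horizontal distance between ramekin_1 and slate_2 below 0.02 m) and z of ramekin_1 in the frame of tray between 0.007 and 0.014 m and (horizontal distance between ramekin_2 and slate_0 below 0.02 m or horizontal distance between ramekin_2 and slate_1 below 0.02 m or horizontal distance between ramekin_2 and slate_2 below 0.02 m) and z of ramekin_2 in the frame of tray between 0.007 and 0.014 m and (horizontal distance between ramekin_3 and slate_0 below 0.02 m or horizontal distance between ramekin_3 and slate_1 below 0.02 m or horizontal distance between ramekin_3 and slate_2 below 0.02 m) and z of ramekin_3 in the frame of tray between 0.007 and 0.014 m and ((x of slate_0 in the frame of caddy between -0.03 and 0.03 m and y of slate_0 in the frame of caddy between -0.012 and 0.012 m and z of slate_0 in the frame of caddy between 0.042 and 0.065 m and angle between slate_0's own z axis and vertical below 0.05 rad) or (z of slate_0 in the frame of tray between 0.002 and 0.009 m and x of slate_0 in the frame of tray between -0.12 and 0.12 m and y of slate_0 in the frame of tray between -0.17 and 0.17 m and angle between slate_0's own z axis and vertical below 0.05 rad and horizontal distance between any of ramekin_0, ramekin_1, ramekin_2, ramekin_3 and slate_0 below 0.02 m)) and ((x of slate_1 in the frame of caddy between -0.03 and 0.03 m and y of slate_1 in the frame of caddy between -0.012 and 0.012 m and z of slate_1 in the frame of caddy between 0.042 and 0.065 m and angle between slate_1's own z axis and vertical below 0.05 rad) or (z of slate_1 in the frame of tray between 0.002 and 0.009 m and x of slate_1 in the frame of tray between -0.12 and 0.12 m and y of slate_1 in the frame of tray between -0.17 and 0.17 m and angle between slate_1's own z axis and vertical below 0.05 rad and horizontal distance between any of ramekin_0, ramekin_1, ramekin_2, ramekin_3 and slate_1 below 0.02 m)) and ((x of slate_2 in the frame of caddy between -0.03 and 0.03 m and y of slate_2 in the frame of caddy between -0.012 and 0.012 m and z of slate_2 in the frame of caddy between 0.042 and 0.065 m and angle between slate_2's own z axis and vertical below 0.05 rad) or (z of slate_2 in the frame of tray between 0.002 and 0.009 m and x of slate_2 in the frame of tray between -0.12 and 0.12 m and y of slate_2 in the frame of tray between -0.17 and 0.17 m and angle between slate_2's own z axis and vertical below 0.05 rad and horizontal distance between any of ramekin_0, ramekin_1, ramekin_2, ramekin_3 and slate_2 below 0.02 m)) and x of slate_3 in the frame of caddy between -0.03 and 0.03 m and y of slate_3 in the frame of caddy between -0.012 and 0.012 m and z of slate_3 in the frame of caddy between 0.042 and 0.065 m and angle between slate_3's own z axis and vertical below 0.05 rad and height (world z) of spice_jar below 0.001 m and horizontal distance between spice_jar and caddy above 0.07 m); the robot touches nothing.
It fails at once if the shaker is knocked or moved by more than 40 mm (distance of shaker from where it was at the start of the episode above 0.04 m or angle between shaker's own z axis and vertical above 0.6 rad).
It fails at once if the timer is knocked or moved by more than 40 mm (distance of timer from where it was at the start of the episode above 0.04 m or angle between timer's own z axis and vertical above 0.6 rad).
Of ramekin_0, ramekin_1, ramekin_2, ramekin_3 only 2 to 3 are there at a start; the rules pass over those that are not, and their reading is None.
At some moment in a run one of ramekin_0, ramekin_1, ramekin_2, ramekin_3 may be knocked a few centimetres aside while the robot is not near it.
It also fails if it takes over 210 s, if anything falls off the work surface, if the arm or the gripper's body presses on something with over 40 N, if the wrist force passes 120 N, or if a joint passes its speed limit or range.

### The arm

A 6-joint arm with a two-finger parallel gripper is mounted at the origin on a cart in front of the work surface, level with it; the furniture and walls round the work are solid. World frame = base frame: x ahead of the robot, y to its left, z up, the work surface at z = 0. Lengths are in m, angles in rad, forces in N, time in s.
With the tool pointing down it reaches from about 0.275 to 0.775 m from the base axis. Payload 14.6 kg.
Tool frame: the origin (TCP) lies at the very end of the fingers, on their centre line; the grasp point (between the pads) lies 19 mm behind it (grasp_offset is the distance from the TCP to the grasp point, in m); z points along the fingers, y is the line along which they close (so a half turn about z gives the same grasp; the last joint's range is limited). The gripper opens to 85 mm and grips with 20 to 120 N. Pads are 22 mm wide; open, the fingers measure 114 mm over their backs; the gripper's body (76 mm by 85 mm) begins 54 mm behind the grasp point. The pads swing forward as they close: fully open they stand 13 mm farther back than shut.
Start: joints at [-1.418, 0.263, -0.048, 1.259, 0, 1.415], TCP at [0.159, -0.5, 0.208] pointing down, gripper open.
Joint ranges: [-2.65, 2.65], [-0.89, 1.7], [-1.18, 1.37], [-2.13, 2.11], [-1.35, 1.29], [-3.14, 3.14]. Speed limits (rad/s): [1.89, 1.89, 2.57, 2.79, 3.14, 3.14].

### API

Orientations are given as a unit quaternion [x, y, z, w].
In Python, from rig import * gives the robot as it stands. The module is installed in compiled form; this text tells all that it offers.
- The arm moves only by the tool play_rows, never from a script. Its argument "increments" is a list that holds one entry, the list of rows, each a list of 7 numbers: the closure, from 0 (fully open) to 1 (shut), then the shift along the tool's x, y, z in m, then the turn, a rotation vector about the tool's x, y, z in degrees. A call has 1 to 8 rows; each row is the pose to reach, as a shift and turn from the pose commanded when the call began, along the tool's axes at that moment; what a row does not reach only later rows make up. A row lasts 1/10 s, in which the tool goes at most 50 mm and 8.59 degrees, less where a joint would pass 70% of its speed; a pose out of reach is approached as far as the arm can. A call with a gripper value outside its range is refused whole. The fingers move at their own pace and stop on an object; the grip force is fixed at half the most. Time passes only in rows, so rows that repeat a pose let the fingers close. It gives the time, the measured TCP pose, the force, the opening and the grip force at its end, in the units of the state.
- read_state(): the state, without advancing time (a new reading comes with each control period).
- read_camera(name): name is "scene" or "top" or "wrist"; returns the picture (420x560x3 uint8, red, green, blue); there is no depth.
- camera_info(name): a dict with "intrinsics" (3x3 intrinsics, pixels), "rvec" (rotation vector, rad) and "tvec" (3), from world to camera coordinates, as OpenCV has them; the wrist camera has in their place "hand_eye" (4x4, takes a point from camera to tool coordinates, whose origin is the TCP and whose axes are the flange's). Camera axes: x right, y down, z forward; pixel columns grow to the right and rows downward; lengths in m; the calibration is good to about 2 mm. A picture is of the moment at which its call begins: read the wrist's pose just before it. camera_info takes no time and is no camera call.
- close_job(): hands the job in; it is judged then, once.
Trained networks look in the newest picture that a camera, given by its name, has taken for a name from the list of things; names that differ only in an ending like _2 or _b are one class to them, and where a whole thing is asked for, a point or a joint stands for the part that bears it (a point fixed in the world has none). Each returns a list of dicts, best first, with "conf" (0 to 1); they miss things now and then, are a little off and sometimes report something else, mostly with a low value. They report only what shows in the picture. A call takes as long as a camera call. They do not tell look-alikes from the thing itself.
- cut_out(query, camera): "region" (420x560 bool, what is visible of it) and "extent" ([left, top, right, bottom] in pixels, round what is visible of it).
The state is a dict: "time": time; "joint_pos": joint angles; "joint_vel": joint speeds; "joint_torque": joint torques, N m; "position": TCP position; "eef_rot": TCP orientation; "wrist_force": force on the tool from outside, world axes, zero at the start; "moment": the same for the moment, N m; "gripper_width": finger opening in m; "grasp_force": force on a finger pad.
Only numpy, scipy, OpenCV 4.12 (cv2) and the standard library are available. Lean on these libraries where they do the work, as an engineer would, in place of code of your own. Each camera call takes 0.05 s, during which the arm holds its last target. There are 200 camera calls.

## Working session

There is one attempt and no reset: what is moved stays moved. The work goes in short steps, Python scripts to look and compute and a tool call to move; the robot and the scene stay as the last step left them, time stands still between calls to the robot, and variables do not carry over. Pictures are saved under pics/ and viewed, at most 14 in all, crops included, and the job is handed in when it is done.

Besides the shell and the picture viewer there is one more tool, called after "Call:" as a command line: name --argument value ..., lists and objects as JSON in quotes. play_rows: Moves the arm, as the interface text tells. Its arguments: {"type":"object","properties":{"increments":{"type":"array"}},"required":["increments"]}

```bash
mkdir -p pics; python3 - <<'E'
from rig import *
import cv2,numpy as np
s=read_state();print({k:np.round(v,3).tolist() for k,v in s.items()})
for n in("scene","top"):
    im=read_camera(n);cv2.imwrite(f"pics/{n}0.png",im[...,::-1]);c=camera_info(n)
    print(n,{k:np.round(v,3).tolist() for k,v in c.items()})
    print(n, 'cam pos', (-cv2.Rodrigues(np.array(c['rvec']))[0].T@np.array(c['tvec']).ravel()).round(3))
print({k:np.round(v,4).tolist() for k,v in camera_info("wrist").items()})
E
```

```text
{'time': 0.0, 'joint_pos': [-1.418, 0.264, -0.049, 1.259, -0.0, 1.416], 'joint_vel': [-0.001, -0.001, 0.001, 0.001, 0.0, -0.002], 'joint_torque': [0.001, -63.762, 38.456, 0.014, 0.0, 0.0], 'position': [0.159, -0.5, 0.208], 'eef_rot': [0.988, 0.153, -0.0, -0.001], 'wrist_force': [0.455, 0.262, 1.256], 'moment': [0.011, -0.058, 0.012], 'grasp_force': 0.0, 'gripper_width': 0.085}
scene {'intrinsics': [[532.771, 0.0, 286.818], [0.0, 532.771, 211.832], [0.0, 0.0, 1.0]], 'rvec': [1.955, -0.647, 0.428], 'tvec': [-0.46, 0.193, 1.089]}
scene cam pos [-0.184 -0.978  0.667]
top {'intrinsics': [[492.137, 0.0, 287.77], [0.0, 492.137, 202.686], [0.0, 0.0, 1.0]], 'rvec': [2.189, -2.158, 0.082], 'tvec': [-0.025, 0.568, 1.329]}
top cam pos [ 0.453 -0.031  1.372]
{'intrinsics': [[366.81, 0.0, 288.7155], [0.0, 366.81, 211.6883], [0.0, 0.0, 1.0]], 'hand_eye': [[-0.0, -0.9462, -0.3236, 0.0809], [1.0, -0.0004, 0.0011, 0.0002], [-0.0012, -0.3236, 0.9462, -0.1655], [0.0, 0.0, 0.0, 1.0]]}
```

View pics/top0.png

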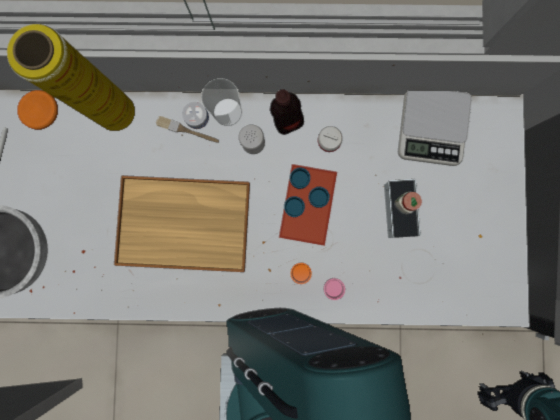

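View pics/scene0.png

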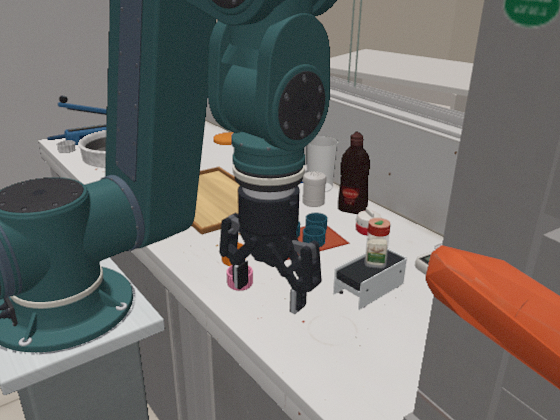

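```bash
cat > h.py <<'E'
from rig import *
import cv2,numpy as np
from scipy.spatial.transform import Rotation as R
def cam(n):
    c=camera_info(n);K=np.array(c['intrinsics'])
    if n=='wrist':
        s=read_state();T=np.eye(4);T[:3,:3]=R.from_quat(s['eef_rot']).as_matrix();T[:3,3]=s['position']
        W=T@np.array(c['hand_eye']);return K,W[:3,:3],W[:3,3]
    r=cv2.Rodrigues(np.array(c['rvec']))[0];return K,r.T,-r.T@np.array(c['tvec']).ravel()
def px2w(uv,z,C):   # pixels -> points on plane z
    K,Rm,p=C;uv=np.atleast_2d(np.array(uv,float))
    d=(Rm@np.linalg.inv(K)@np.c_[uv,np.ones(len(uv))].T).T
    return p+d*((z-p[2])/d[:,2])[:,None]
def w2px(P,C):
    K,Rm,p=C;q=(K@Rm.T@(np.atleast_2d(P)-p).T).T;return q[:,:2]/q[:,2:]
def st():
    s=read_state();print(round(s['time'],2),np.round(s['position'],4),np.round(s['eef_rot'],4),'yaw',R.from_quat(s['eef_rot']).as_matrix()[:2,:2].round(3).tolist(),'w',round(s['gripper_width'],4),np.round(s['wrist_force'],1))
    return s
def go(pos,Rt=None):  # increment in tool axes to reach world TCP pos / rotation
    s=read_state();A=R.from_quat(s['eef_rot']);d=A.inv().apply(np.array(pos)-s['position'])
    r=np.zeros(3) if Rt is None else (A.inv()*Rt).as_rotvec(degrees=True)
    print('shift',d.round(4),'turn',r.round(1),'joint6',round(s['joint_pos'][5],2))
E
python3 - <<'E'
from h import *
C=cam('top');read_camera('top')
for q,z in(("ramekin_0",.0375),("spice_jar",.162),("caddy",.068),("tray",.018),("mat",.0015),("slate_0",.065),("shaker",.09),("timer",.06)):
    for d in cut_out(q,"top"):
        e=d['extent'];r=d['region'].astype(np.uint8);(c,sz,a)=cv2.minAreaRect(cv2.findNonZero(r))
        print(q,round(d['conf'],2),np.round(e).tolist(),'rect',np.round(c),np.round(sz),round(a,1),'w',px2w(c,z,C).round(4).tolist())
        if q in("caddy","tray","mat","slate_0"):print(px2w(cv2.boxPoints((c,sz,a)),z,C)[:,:2].round(4).tolist())
E
```

```text
ramekin_0 0.74 [290.0, 262.0, 312.0, 284.0] rect [300. 272.] [19. 21.] 90.0 w [[0.379, -0.054, 0.0375]]
ramekin_0 0.66 [290.0, 165.0, 308.0, 189.0] rect [299. 178.] [21. 20.] 90.0 w [[0.6363, -0.0467, 0.0375]]
ramekin_0 0.57 [286.0, 194.0, 304.0, 220.0] rect [294. 206.] [21. 20.] 63.4 w [[0.5575, -0.033, 0.0375]]
ramekin_0 0.56 [308.0, 187.0, 332.0, 207.0] rect [318. 196.] [21. 20.] 90.0 w [[0.5849, -0.0991, 0.0375]]
ramekin_0 0.56 [321.0, 278.0, 344.0, 299.0] rect [334. 288.] [21. 20.] 90.0 w [[0.3378, -0.1443, 0.0375]]
spice_jar 0.66 [395.0, 192.0, 421.0, 215.0] rect [408. 202.] [20. 27.] 59.0 w [[0.5619, -0.3137, 0.162]]
caddy 0.76 [383.0, 183.0, 420.0, 238.0] rect [402. 209.] [55. 33.] 85.6 w [[0.5503, -0.3194, 0.068]]
[[0.6198, -0.2707], [0.6277, -0.3577], [0.4816, -0.3677], [0.4737, -0.2816]]
tray 0.74 [117.0, 175.0, 252.0, 272.0] rect [182. 223.] [132.  91.] 3.3 w [[0.5076, 0.2749, 0.018]]
[[0.391, 0.4597], [0.642, 0.4564], [0.6256, 0.0878], [0.3757, 0.0968]]
mat 0.91 [277.0, 165.0, 334.0, 243.0] rect [307. 205.] [48. 77.] 9.9 w [[0.5639, -0.0718, 0.0015]]
[[0.4684, 0.0114], [0.6823, -0.0225], [0.6605, -0.1559], [0.4474, -0.1203]]
slate_0 0.73 [394.0, 192.0, 420.0, 214.0] rect [407. 202.] [21. 24.] 45.0 w [[0.5707, -0.3344, 0.065]]
[[0.5675, -0.2919], [0.6136, -0.3373], [0.574, -0.3769], [0.5281, -0.3315]]
slate_0 0.69 [387.0, 180.0, 415.0, 239.0] rect [403. 208.] [57. 23.] 85.9 w [[0.555, -0.3238, 0.065]]
[[0.6285, -0.2876], [0.6339, -0.3499], [0.4821, -0.3596], [0.4768, -0.2979]]
slate_0 0.3 [276.0, 165.0, 334.0, 244.0] rect [308. 204.] [47. 75.] 9.5 w [[0.5612, -0.0701, 0.065]]
[[0.4718, 0.006], [0.6707, -0.0239], [0.6516, -0.147], [0.4534, -0.1156]]
shaker 0.66 [238.0, 125.0, 267.0, 154.0] rect [251. 139.] [28. 26.] 90.0 w [[0.73, 0.0821, 0.09]]
timer 0.8 [320.0, 126.0, 340.0, 152.0] rect [330. 138.] [25. 23.] 90.0 w [[0.7406, -0.1275, 0.06]]
```

The top view shows three blue-green ramekins on the mat at (299,178), (294,206) and (318,196). The caddy and jar are near (403,208) and the tray is at (182,223). The orange (300,272) and pink (334,288) ramekins are decoys. The scene view shows the same layout, and the jar stands near the rear half of the stack. Next I'll move the wrist camera over the caddy.

```bash
python3 - <<'E'
from h import *
st();D=R.from_euler('z',3.7,degrees=True)*R.from_quat([1,0,0,0])
go([.6,-.32,.33],D)
E
```

```text
0.55 [ 0.159  -0.5003  0.2082] [ 0.9882  0.1533 -0.     -0.    ] yaw [[0.953, 0.303], [0.303, -0.953]] w 0.0852 [ 0.7  0.7 -0.3]
shift [ 0.4749 -0.0382 -0.1218] turn [-0.   0.  13.9] joint6 1.42
```

Call:
play_rows --increments '[[[0,0,0,-0.05,0,0,0],[0,0.03,0,-0.1,0,0,0],[0,0.08,0,-0.122,0,0,2],[0,0.13,0,-0.122,0,0,4],[0,0.18,0,-0.122,0,0,6],[0,0.23,-0.01,-0.122,0,0,8],[0,0.28,-0.02,-0.122,0,0,11],[0,0.33,-0.03,-0.122,0,0,13.9]]]'

```text
time: 1.35
position: [0.4546, -0.3769, 0.3302]
eef_rot: [1.0, 0.032, 0.0, 0.0]
wrist_force: [1.4, -1.1, -0.3]
gripper_width: 0.0854
grasp_force: 0.0
```

Call:
play_rows --increments '[[[0,0.045,0,0,0,0,0],[0,0.09,0,0,0,0,0],[0,0.135,0,0,0,0,0],[0,0.135,0,0,0,0,0],[0,0.135,0,0,0,0,0]]]'

```text
time: 1.85
position: [0.5886, -0.3693, 0.3287]
eef_rot: [0.999, 0.033, -0.001, -0.0]
wrist_force: [-0.1, -1.1, 0.5]
gripper_width: 0.0857
grasp_force: 0.0
```

```bash
cat > look.py <<'E'
from h import *
import sys
st();C=cam('wrist');im=read_camera('wrist')
if len(sys.argv)>2: cv2.imwrite(f'pics/{sys.argv[1]}.png',im[...,::-1])
E
python3 - <<'E'
from h import *
st();C=cam('wrist');im=read_camera('wrist');cv2.imwrite('pics/w1.png',im[...,::-1])
for q,z in(("spice_jar",.162),("caddy",.068),("slate_0",.065)):
    for d in cut_out(q,"wrist"):
        r=cv2.minAreaRect(cv2.findNonZero(d['region'].astype(np.uint8)))
        print(q,round(d['conf'],2),np.round(d['extent']).tolist(),px2w(cv2.boxPoints(r),z,C)[:,:2].round(4).tolist())
E
```

```text
1.85 [ 0.5886 -0.3693  0.3287] [ 9.994e-01  3.320e-02 -6.000e-04 -4.000e-04] yaw [[0.998, 0.066], [0.066, -0.998]] w 0.0857 [-0.1 -1.1  0.5]
spice_jar 0.75 [218.0, 157.0, 274.0, 224.0] [[0.5576, -0.2952], [0.6125, -0.3262], [0.591, -0.3658], [0.5336, -0.336]]
spice_jar 0.72 [221.0, 123.0, 279.0, 243.0] [[0.634, -0.3078], [0.6389, -0.3549], [0.5241, -0.3659], [0.5184, -0.3134]]
caddy 0.65 [220.0, 122.0, 286.0, 244.0] [[0.6283, -0.286], [0.6346, -0.3596], [0.4805, -0.3721], [0.4732, -0.2897]]
slate_0 0.72 [220.0, 123.0, 277.0, 242.0] [[0.6236, -0.2914], [0.6289, -0.3526], [0.48, -0.3641], [0.4739, -0.2958]]
```

View pics/w1.png

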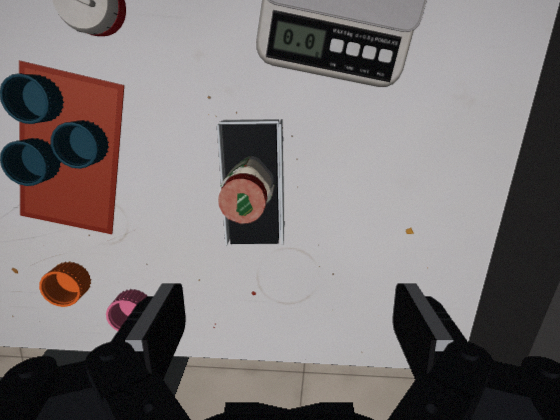

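The wrist view shows the caddy at pixels (220–286, 120–245), with the jar cap at about (243,200). The bare worktop to its right is free, and the ring near (287,276) is only a stain. I'll compute the corners and the jar position.

```bash
python3 - <<'E'
from h import *
C=cam('wrist');im=cv2.imread('pics/w1.png')
# dark slate region -> fit long edges by rows
g=im.max(2);m=((g<60)).astype(np.uint8);m[:110]=0;m[255:]=0;m[:,:205]=0;m[:,300:]=0
L=[];Rr=[]
for v in list(range(128,155))+list(range(226,240)):
    x=np.flatnonzero(m[v]); 
    if len(x)>20: L.append((x[0]-.5,v));Rr.append((x[-1]+.5,v))
for E in(L,Rr):
    P=px2w(E,.065,C)[:,:2];k=np.polyfit(P[:,0],P[:,1],1);print('yaw',np.degrees(np.arctan(k[0])).round(2),'y@.55',np.polyval(k,.55).round(4),'res',np.std(P[:,1]-np.polyval(k,P[:,0])).round(4))
for u in (235,250,265):
    y=np.flatnonzero(m[:,u]);print(u,px2w([(u,y[0]-.5),(u,y[-1]+.5)],.065,C)[:,:2].round(4).tolist())
print('cap',px2w([(243,200)],.162,C).round(4))
# cap: circle fit by colour
hsv=cv2.cvtColor(im,cv2.COLOR_BGR2HSV);r=((hsv[...,0]<12)&(hsv[...,1]>60)&(im[...,2]>170)).astype(np.uint8);r[:,:210]=0;r[:,285:]=0;r[:140]=0;r[240:]=0
c=cv2.fitEllipse(cv2.findContours(r,0,1)[0][0]);print(c,px2w([c[0]],.162,C).round(4))
E
```

```text
yaw 4.28 y@.55 -0.2962 res 0.0005
yaw 4.18 y@.55 -0.3599 res 0.0011
235 [[0.6221, -0.3069], [0.473, -0.3094]]
250 [[0.6232, -0.3241], [0.4742, -0.3286]]
265 [[0.6254, -0.3413], [0.4754, -0.3478]]
cap [[ 0.5623 -0.3288  0.162 ]]Traceback (most recent call last):
  File "<stdin>", line 16, in <module>
IndexError: tuple index out of range
```

```bash
python3 - <<'E'
from h import *
st();D=R.from_euler('z',4.2,degrees=True)*R.from_quat([1,0,0,0])
go([.562,-.3275,.10],D)
E
```

```text
2.05 [ 0.5864 -0.3696  0.3312] [9.995e-01 3.210e-02 2.000e-04 3.000e-04] yaw [[0.998, 0.064], [0.064, -0.998]] w 0.0854 [-0.4  0.1  0. ]
shift [-0.0217 -0.0437  0.2311] turn [ 0.  -0.  -0.5] joint6 2.4
```

Call:
play_rows --increments '[[[0,-0.022,-0.044,0,0,0,-0.5],[0,-0.022,-0.044,0.045,0,0,-0.5],[0,-0.022,-0.044,0.09,0,0,-0.5],[0,-0.022,-0.044,0.12,0,0,-0.5],[0,-0.022,-0.044,0.12,0,0,-0.5]]]'

```text
time: 2.55
position: [0.5597, -0.3254, 0.2071]
eef_rot: [0.999, 0.037, -0.002, -0.002]
wrist_force: [0.2, -0.1, 0.5]
gripper_width: 0.0854
grasp_force: 0.0
```

```bash
python3 - <<'E'
from h import *
st();D=R.from_euler('z',4.2,degrees=True)*R.from_quat([1,0,0,0]);go([.562,-.3275,.10],D)
C=cam('wrist');im=read_camera('wrist');cv2.imwrite('pics/w2.png',im[...,::-1])
print(w2px([[.562,-.3275,.162],[.562,-.304,.162],[.562,-.351,.162]],C))
E
```

```text
2.55 [ 0.5597 -0.3254  0.2071] [ 0.9993  0.0365 -0.0024 -0.002 ] yaw [[0.997, 0.073], [0.073, -0.997]] w 0.0854 [ 0.2 -0.1  0.5]
shift [0.0026 0.0027 0.1071] turn [-0.2  0.3 -0. ] joint6 2.42
[[291.12291996 222.04428359]
 [252.79701035 219.38932227]
 [329.27598832 224.68727162]]
```

View pics/w2.png

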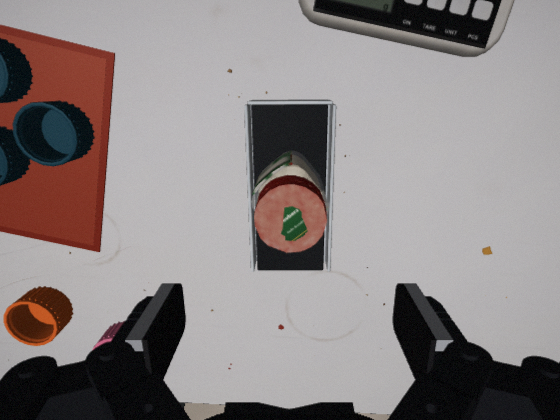

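The cap is centred at (291,215), midway between the fingers and about 4 mm farther along +x than I computed. I'll descend, grip, lift, and carry the jar to the right.

Call:
play_rows --increments '[[[0,0.006,0.002,0.04,0,0,0],[0,0.006,0.002,0.08,0,0,0],[0,0.006,0.002,0.107,0,0,0],[0,0.006,0.002,0.107,0,0,0],[1,0.006,0.002,0.107,0,0,0],[1,0.006,0.002,0.107,0,0,0],[1,0.006,0.002,0.107,0,0,0],[1,0.006,0.002,0.107,0,0,0]]]'

```text
time: 3.4
position: [0.5701, -0.3293, 0.1066]
eef_rot: [0.999, 0.037, 0.002, 0.002]
wrist_force: [-2.2, 2.2, 17.7]
gripper_width: 0.0477
grasp_force: 58.3
```

Call:
play_rows --increments '[[[1,0,0,0,0,0,0],[1,0,0,0,0,0,0],[1,0,0,0,0,0,0],[1,0,0,-0.02,0,0,0],[1,0,0,-0.06,0,0,0],[1,0,0,-0.06,0,0,0],[1,0,0,-0.06,0,0,0]]]'

```text
time: 4.1
position: [0.5696, -0.329, 0.165]
eef_rot: [0.999, 0.037, 0.001, 0.001]
wrist_force: [0.1, -0.2, -2.4]
gripper_width: 0.0474
grasp_force: 58.4
```

Call:
play_rows --increments '[[[1,-0.01,0.04,0,0,0,0],[1,-0.03,0.08,0,0,0,0],[1,-0.03,0.12,0,0,0,0],[1,-0.03,0.135,0.04,0,0,0],[1,-0.03,0.135,0.08,0,0,0],[1,-0.03,0.135,0.11,0,0,0],[1,-0.03,0.135,0.115,0,0,0],[1,-0.03,0.135,0.115,0,0,0]]]'

```text
time: 4.9
position: [0.5486, -0.4649, 0.0478]
eef_rot: [0.999, 0.037, -0.001, -0.001]
wrist_force: [-1.0, -0.4, -0.8]
gripper_width: 0.0476
grasp_force: 58.6
```

```bash
python3 - <<'E'
from h import *
st();im=read_camera('scene');st()
E
```

```text
4.9 [ 0.5486 -0.4649  0.0478] [ 9.993e-01  3.700e-02 -5.000e-04 -6.000e-04] yaw [[0.997, 0.074], [0.074, -0.997]] w 0.0476 [-1.  -0.4 -0.8]
4.95 [ 0.5493 -0.4655  0.0493] [9.993e-01 3.700e-02 3.000e-04 3.000e-04] yaw [[0.997, 0.074], [0.074, -0.997]] w 0.0473 [-0.5 -0.1  0.4]
```

Now 2 mm steps down until contact.

Call:
play_rows --increments '[[[1,0,0,0.003,0,0,0],[1,0,0,0.004,0,0,0],[1,0,0,0.004,0,0,0]]]'

```text
time: 5.25
position: [0.5492, -0.4654, 0.045]
eef_rot: [0.999, 0.037, 0.0, 0.0]
wrist_force: [1.1, -0.5, -1.4]
gripper_width: 0.0475
grasp_force: 58.6
```

Call:
play_rows --increments '[[[1,0,0,0.002,0,0,0],[1,0,0,0.002,0,0,0]]]'

```text
time: 5.45
position: [0.5489, -0.4652, 0.0421]
eef_rot: [0.999, 0.037, -0.0, -0.0]
wrist_force: [-0.2, -1.0, -1.9]
gripper_width: 0.047
grasp_force: 58.6
```

Call:
play_rows --increments '[[[1,0,0,0.001,0,0,0],[1,0,0,0.001,0,0,0]]]'

```text
time: 5.65
position: [0.549, -0.4654, 0.0418]
eef_rot: [0.999, 0.037, 0.0, 0.0]
wrist_force: [-0.6, 1.6, 4.6]
gripper_width: 0.0476
grasp_force: 60.0
```

Call:
play_rows --increments '[[[1,0,0,0.0007,0,0,0],[0,0,0,0.0007,0,0,0],[0,0,0,0.0007,0,0,0],[0,0,0,0.0007,0,0,0],[0,0,0,0.0007,0,0,0],[0,0,0,-0.0493,0,0,0],[0,0,0,-0.0993,0,0,0],[0,0,0,-0.15,0,0,0]]]'

```text
time: 6.45
position: [0.5486, -0.4649, 0.1924]
eef_rot: [0.999, 0.037, -0.0, -0.0]
wrist_force: [1.7, -0.9, 0.2]
gripper_width: 0.0853
grasp_force: 0.0
```

Call:
play_rows --increments '[[[1,0.03,-0.04,-0.03,0,0,0],[1,0.06,-0.08,-0.06,0,0,0],[1,0.06,-0.12,-0.06,0,0,0],[1,0.06,-0.14,-0.06,0,0,0],[1,0.06,-0.14,-0.06,0,0,0],[1,0.06,-0.14,-0.06,0,0,0]]]'

```text
time: 7.05
position: [0.5985, -0.321, 0.2506]
eef_rot: [0.999, 0.037, 0.0, 0.0]
wrist_force: [0.4, -0.6, -0.2]
gripper_width: 0.0007
grasp_force: 0.0
```

```bash
python3 - <<'E'
from h import *
s=st();C=cam('wrist');im=read_camera('wrist');cv2.imwrite('pics/w3.png',im[...,::-1])
for q,z in(("spice_jar",.097),("slate_0",.065)):
    for d in cut_out(q,"wrist"):
        r=cv2.minAreaRect(cv2.findNonZero(d['region'].astype(np.uint8)))
        print(q,round(d['conf'],2),np.round(d['extent']).tolist(),px2w(cv2.boxPoints(r),z,C)[:,:2].round(4).tolist())
c=np.array([.55,-.3275]);a=np.radians(4.2);ux=np.array([np.cos(a),np.sin(a)]);uy=np.array([-ux[1],ux[0]])
print(w2px([[*(c+i*.075*ux+j*.031*uy),.065] for i,j in((-1,1),(-1,-1),(1,-1),(1,1))],C).round(1))
E
```

```text
7.05 [ 0.5985 -0.321   0.2506] [9.993e-01 3.730e-02 0.000e+00 1.000e-04] yaw [[0.997, 0.075], [0.075, -0.997]] w 0.0007 [ 0.4 -0.6 -0.2]
spice_jar 0.72 [258.0, 150.0, 262.0, 209.0] [[0.6268, -0.2921], [0.6271, -0.295], [0.5724, -0.2994], [0.5721, -0.2963]]
slate_0 0.61 [260.0, 142.0, 324.0, 282.0] [[0.6248, -0.2938], [0.6292, -0.3537], [0.4848, -0.369], [0.4798, -0.3011]]
slate_0 0.58 [257.0, 151.0, 264.0, 230.0] [[0.6207, -0.2911], [0.621, -0.295], [0.5401, -0.2991], [0.5398, -0.295]]
[[261.6 285.6]
 [318.6 285.7]
 [323.  147.2]
 [258.  147.1]]
```

View pics/w3.png

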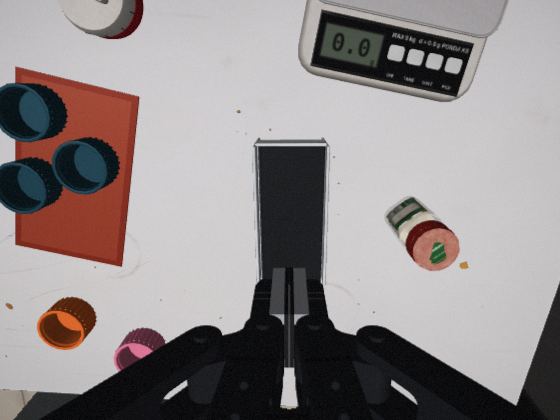

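The jar stands upright on the right at (430,240), and the stack's top slate is clear at columns 258–326, rows 147–283, as predicted. Now I'll press and drag, with the tip starting about 35 mm behind the slate's middle.

Call:
play_rows --increments '[[[1,-0.013,0.004,0.045,0,0,0],[1,-0.013,0.004,0.09,0,0,0],[1,-0.013,0.004,0.13,0,0,0],[1,-0.013,0.004,0.165,0,0,0],[1,-0.013,0.004,0.178,0,0,0],[1,-0.013,0.004,0.178,0,0,0],[1,-0.013,0.004,0.178,0,0,0]]]'

```text
time: 7.9
position: [0.5858, -0.327, 0.0728]
eef_rot: [0.999, 0.037, 0.0, 0.0]
wrist_force: [0.7, 0.7, -0.2]
gripper_width: -0.0001
grasp_force: 0.0
```

Call:
play_rows --increments '[[[1,0,0,0.002,0,0,0],[1,0,0,0.005,0,0,0],[1,0,0,0.005,0,0,0]]]'

```text
time: 8.2
position: [0.5859, -0.3263, 0.0677]
eef_rot: [0.999, 0.037, 0.0, 0.0]
wrist_force: [0.2, -0.1, -0.4]
gripper_width: 0.0001
grasp_force: 0.0
```

Call:
play_rows --increments '[[[1,0,0,0.003,0,0,0],[1,0,0,0.003,0,0,0],[1,0,0,0.003,0,0,0]]]'

```text
time: 8.5
position: [0.5858, -0.3261, 0.0645]
eef_rot: [0.999, 0.037, -0.0, -0.0]
wrist_force: [0.2, -0.4, 0.3]
gripper_width: -0.0004
grasp_force: 0.0
```

Call:
play_rows --increments '[[[1,0,0,0.001,0,0,0],[1,0,0,0.001,0,0,0],[1,0,0,0.001,0,0,0]]]'

```text
time: 8.8
position: [0.5858, -0.3262, 0.0635]
eef_rot: [0.999, 0.037, -0.0, -0.0]
wrist_force: [-0.2, 0.5, 0.4]
gripper_width: -0.0003
grasp_force: 0.0
```

Call:
play_rows --increments '[[[1,0,0,0.001,0,0,0],[1,0,0,0.001,0,0,0]]]'

```text
time: 9.0
position: [0.5857, -0.3262, 0.0624]
eef_rot: [0.999, 0.037, -0.0, -0.0]
wrist_force: [0.1, -0.9, 0.2]
gripper_width: -0.0
grasp_force: 0.0
```

Call:
play_rows --increments '[[[1,0,0,0.001,0,0,0],[1,0,0,0.001,0,0,0]]]'

```text
time: 9.2
position: [0.5857, -0.3262, 0.0613]
eef_rot: [0.999, 0.037, -0.0, -0.0]
wrist_force: [0.1, -0.1, 0.1]
gripper_width: 0.0004
grasp_force: 0.0
```

```bash
python3 - <<'E'
from h import *
st()
E
```

```text
9.2 [ 0.5857 -0.3262  0.0613] [ 9.993e-01  3.690e-02 -1.000e-04 -0.000e+00] yaw [[0.997, 0.074], [0.074, -0.997]] w 0.0004 [ 0.1 -0.1  0.1]
```

Call:
play_rows --increments '[[[1,0,0,0.001,0,0,0],[1,0,0,0.001,0,0,0]]]'

```text
time: 9.4
position: [0.5857, -0.3262, 0.0603]
eef_rot: [0.999, 0.037, -0.0, -0.0]
wrist_force: [-0.1, -0.0, -0.0]
gripper_width: -0.0002
grasp_force: 0.0
```

Call:
play_rows --increments '[[[1,0,0,0.001,0,0,0],[1,0,0,0.001,0,0,0]]]'

```text
time: 9.6
position: [0.5857, -0.3262, 0.0594]
eef_rot: [0.999, 0.037, -0.0, -0.0]
wrist_force: [-0.1, -0.0, -0.5]
gripper_width: -0.0003
grasp_force: 0.0
```

```bash
python3 - <<'E'
from h import *
s=st();C=cam('wrist');a=read_camera('wrist');C2=cam('scene');b=read_camera('scene')
p=w2px([s['position']],C2)[0].astype(int);print(p)
x,y=np.clip(p-[100,90],0,[360,240]);b=cv2.resize(b[y:y+180,x:x+200],(467,420),interpolation=2)
a=a[:, 120:453]
cv2.imwrite('pics/m4.png',np.hstack([a,b])[...,::-1])
E
```

```text
9.6 [ 0.5857 -0.3262  0.0594] [ 9.993e-01  3.690e-02 -0.000e+00 -1.000e-04] yaw [[0.997, 0.074], [0.074, -0.997]] w -0.0003 [-0.1 -0.  -0.5]
[381 262]
```

View pics/m4.png

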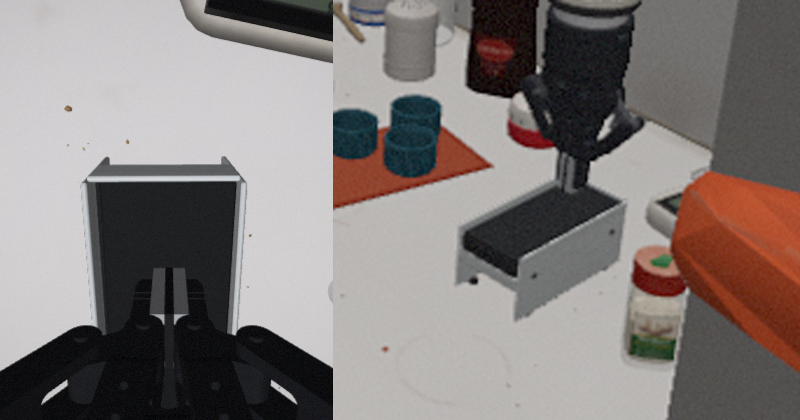

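The tip is just above the slate, centred between the cheeks. The stack looks intact, so I'll keep descending in 1 mm steps.

Call:
play_rows --increments '[[[1,0,0,0.001,0,0,0],[1,0,0,0.001,0,0,0]]]'

```text
time: 9.9
position: [0.5857, -0.3262, 0.0583]
eef_rot: [0.999, 0.037, -0.0, -0.0]
wrist_force: [1.0, 0.3, 0.6]
gripper_width: -0.0002
grasp_force: 0.0
```

Call:
play_rows --increments '[[[1,0,0,0.001,0,0,0],[1,0,0,0.001,0,0,0]]]'

```text
time: 10.1
position: [0.5857, -0.3262, 0.0573]
eef_rot: [0.999, 0.037, -0.0, -0.0]
wrist_force: [0.1, -0.1, -0.1]
gripper_width: 0.0
grasp_force: 0.0
```

Call:
play_rows --increments '[[[1,0,0,0.001,0,0,0],[1,0,0,0.001,0,0,0]]]'

```text
time: 10.3
position: [0.5857, -0.3261, 0.0563]
eef_rot: [0.999, 0.037, -0.0, -0.0]
wrist_force: [0.1, 0.2, 0.9]
gripper_width: 0.0002
grasp_force: 0.0
```

Call:
play_rows --increments '[[[1,0,0,0.001,0,0,0],[1,0,0,0.001,0,0,0]]]'

```text
time: 10.5
position: [0.5857, -0.3261, 0.0553]
eef_rot: [0.999, 0.037, -0.0, -0.0]
wrist_force: [0.5, -0.4, -0.2]
gripper_width: 0.0002
grasp_force: 0.0
```

Call:
play_rows --increments '[[[1,0,0,0.001,0,0,0],[1,0,0,0.001,0,0,0]]]'

```text
time: 10.7
position: [0.5857, -0.3261, 0.0543]
eef_rot: [0.999, 0.037, -0.0, -0.0]
wrist_force: [0.5, -0.1, 0.8]
gripper_width: -0.0003
grasp_force: 0.0
```

```bash
python3 - <<'E'
from h import *
s=st();C=cam('wrist')
# where should tip (TCP) appear & slate corners
c=np.array([.551,-.3285]);a=np.radians(4.2);ux=np.array([np.cos(a),np.sin(a)]);uy=np.array([-ux[1],ux[0]])
for z in(.068,.065):print(w2px([[*(c+.075*ux+j*w*uy),z] for j,w in((-1,.034),(1,.034),(-1,.031),(1,.031))],C).round(1).tolist())
print('tcp',w2px([s['position']],C).round(1))
im=read_camera('wrist');cv2.imwrite('pics/m5.png',cv2.resize(im[140:340,170:410],(720,600),interpolation=2)[...,::-1])
E
```

```text
10.7 [ 0.5857 -0.3261  0.0543] [ 9.993e-01  3.700e-02 -1.000e-04 -1.000e-04] yaw [[0.997, 0.074], [0.074, -0.997]] w -0.0003 [ 0.5 -0.1  0.8]
[[365.8, 187.2], [206.8, 187.2], [358.8, 187.2], [213.8, 187.2]]
[[364.4, 185.4], [208.3, 185.4], [357.5, 185.4], [215.1, 185.4]]
tcp [[287.  258.1]]
```

View pics/m5.png

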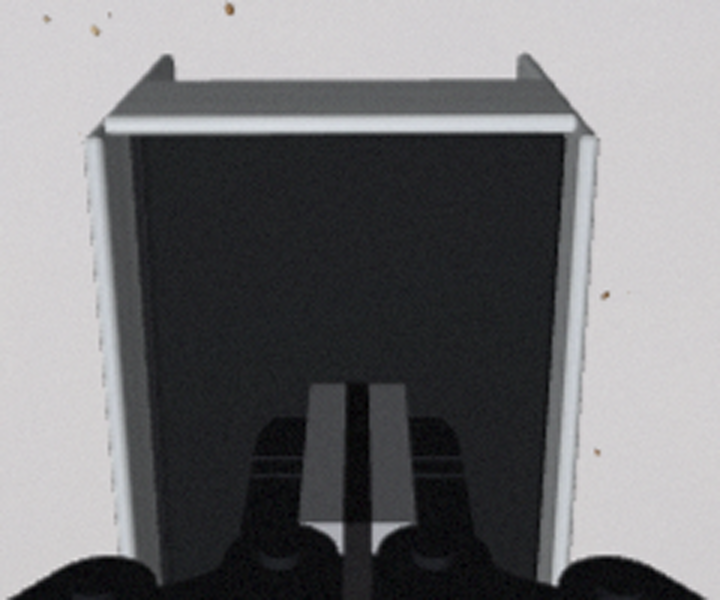

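The picture shows the tip's front edge at row 268, while the TCP is predicted at 258. The rim and slate match their predicted heights, so the physical tip seems to sit behind the TCP. I'll quantify that.

```bash
python3 - <<'E'
from h import *
s=st();C=cam('wrist');A=R.from_quat(s['eef_rot'])
for dz in(0,-.005,-.01,-.015,-.02,-.025):
    print(dz,[w2px([s['position']+A.apply([dx,0.006,dz])],C).round(1)[0].tolist() for dx in(.011,0,-.011)])
E
```

```text
10.75 [ 0.5857 -0.3261  0.0544] [ 9.993e-01  3.700e-02 -1.000e-04 -1.000e-04] yaw [[0.997, 0.074], [0.074, -0.997]] w -0.0002 [ 0.5 -0.9  0.2]
0 [[299.2, 237.8], [299.0, 258.1], [298.8, 277.7]]
-0.005 [[299.5, 241.9], [299.3, 262.7], [299.1, 282.7]]
-0.01 [[299.8, 246.2], [299.6, 267.5], [299.4, 288.0]]
-0.015 [[300.2, 250.8], [299.9, 272.6], [299.7, 293.5]]
-0.02 [[300.5, 255.6], [300.3, 278.0], [300.0, 299.3]]
-0.025 [[300.9, 260.8], [300.6, 283.6], [300.4, 305.5]]
```

Call:
play_rows --increments '[[[1,0,0,0.001,0,0,0],[1,0,0,0.001,0,0,0]]]'

```text
time: 10.95
position: [0.5857, -0.3261, 0.0533]
eef_rot: [0.999, 0.037, -0.0, -0.0]
wrist_force: [-0.4, -0.7, -0.2]
gripper_width: 0.0001
grasp_force: 0.0
```

Call:
play_rows --increments '[[[1,0,0,0.001,0,0,0],[1,0,0,0.001,0,0,0]]]'

```text
time: 11.15
position: [0.5857, -0.3262, 0.0524]
eef_rot: [0.999, 0.037, -0.0, -0.0]
wrist_force: [0.4, -0.5, -0.1]
gripper_width: 0.0002
grasp_force: 0.0
```

Call:
play_rows --increments '[[[1,0,0,0.002,0,0,0],[1,0,0,0.002,0,0,0]]]'

```text
time: 11.35
position: [0.5857, -0.3261, 0.0502]
eef_rot: [0.999, 0.037, -0.0, -0.0]
wrist_force: [-0.4, -0.3, -0.0]
gripper_width: 0.0
grasp_force: 0.0
```

Call:
play_rows --increments '[[[1,0,0,0.002,0,0,0],[1,0,0,0.002,0,0,0]]]'

```text
time: 11.55
position: [0.5857, -0.3261, 0.0482]
eef_rot: [0.999, 0.037, -0.0, -0.0]
wrist_force: [-0.7, -0.5, -0.1]
gripper_width: 0.0001
grasp_force: 0.0
```

```bash
python3 - <<'E'
from h import *
st()
E
```

```text
11.55 [ 0.5857 -0.3261  0.0482] [ 9.993e-01  3.700e-02 -1.000e-04 -1.000e-04] yaw [[0.997, 0.074], [0.074, -0.997]] w 0.0001 [-0.7 -0.5 -0.1]
```

Call:
play_rows --increments '[[[1,0,0,0.002,0,0,0],[1,0,0,0.002,0,0,0]]]'

```text
time: 11.75
position: [0.5857, -0.3261, 0.0462]
eef_rot: [0.999, 0.037, -0.0, -0.0]
wrist_force: [-0.4, 0.0, -0.1]
gripper_width: -0.0001
grasp_force: 0.0
```

Call:
play_rows --increments '[[[1,0,0,0.002,0,0,0],[1,0,0,0.002,0,0,0]]]'

```text
time: 11.95
position: [0.5857, -0.3261, 0.0442]
eef_rot: [0.999, 0.037, -0.0, -0.0]
wrist_force: [-0.8, 0.4, 0.6]
gripper_width: 0.0002
grasp_force: 0.0
```

```bash
python3 - <<'E'
from h import *
st()
im=read_camera('wrist');b=read_camera('scene')
cv2.imwrite('pics/m6.png',np.hstack([cv2.resize(im[140:340,170:410],(400,333),interpolation=2),cv2.resize(b[170:320,310:470],(355,333),interpolation=2)])[...,::-1])
E
```

```text
11.95 [ 0.5857 -0.3261  0.0442] [ 9.993e-01  3.690e-02 -1.000e-04 -1.000e-04] yaw [[0.997, 0.074], [0.074, -0.997]] w 0.0002 [-0.8  0.4  0.6]
```

View pics/m6.png

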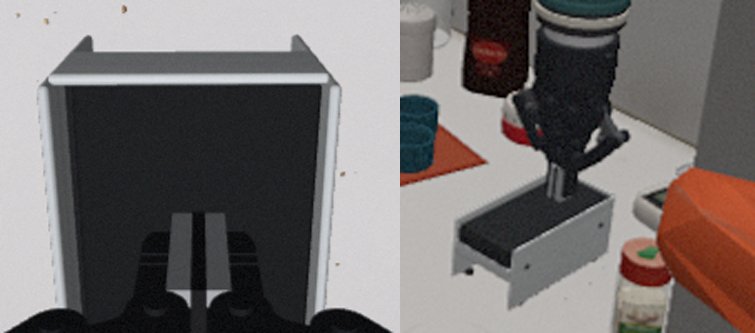

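```bash
python3 - <<'E'
from h import *
s=st();C=cam('scene');p=np.array(s['position'])
for dz in(0,.01,.02,.03,.04):print(dz,w2px([p+[0,0,dz]],C).round(1))
c=np.array([.551,-.3285]);a=np.radians(4.2);ux=np.array([np.cos(a),np.sin(a)]);uy=np.array([-ux[1],ux[0]])
print(w2px([[*(c+i*.075*ux+j*.034*uy),.068] for i,j in((-1,1),(-1,-1),(1,-1),(1,1))],C).round(1))
E
```

```text
12.05 [ 0.5857 -0.3262  0.0444] [ 0.9993  0.0369 -0.     -0.    ] yaw [[0.997, 0.074], [0.074, -0.997]] w -0.0003 [0.3 0.2 0.3]
0 [[380.6 268.2]]
0.01 [[381.  264.2]]
0.02 [[381.5 260.3]]
0.03 [[381.9 256.3]]
0.04 [[382.4 252.3]]
[[334.9 269.9]
 [359.5 284.2]
 [405.8 259. ]
 [381.2 246.8]]
```

Call:
play_rows --increments '[[[1,0,0,0.002,0,0,0],[1,0,0,0.002,0,0,0]]]'

```text
time: 12.25
position: [0.5857, -0.3261, 0.0422]
eef_rot: [0.999, 0.037, -0.0, -0.0]
wrist_force: [0.2, -0.3, 0.6]
gripper_width: 0.0002
grasp_force: 0.0
```

Call:
play_rows --increments '[[[1,0,0,0.002,0,0,0],[1,0,0,0.002,0,0,0]]]'

```text
time: 12.45
position: [0.586, -0.3264, 0.0419]
eef_rot: [0.999, 0.037, 0.001, 0.001]
wrist_force: [-5.0, 2.0, 17.6]
gripper_width: 0.0004
grasp_force: 8.5
```

Contact is at TCP z ≈ 0.042. The wrist and scene images both agree that the physical tip sits about 23 mm behind the TCP. I'll ease the force and then drag.

Call:
play_rows --increments '[[[1,0,0,-0.001,0,0,0],[1,0,0,-0.001,0,0,0]]]'

```text
time: 12.65
position: [0.5859, -0.3263, 0.042]
eef_rot: [0.999, 0.037, 0.0, 0.0]
wrist_force: [-1.9, 1.4, 7.9]
gripper_width: 0.0
grasp_force: 3.7
```

Call:
play_rows --increments '[[[1,-0.005,0,0,0,0,0],[1,-0.01,0,0,0,0,0],[1,-0.015,0,0,0,0,0]]]'

```text
time: 12.95
position: [0.5714, -0.3276, 0.042]
eef_rot: [0.999, 0.037, 0.001, 0.0]
wrist_force: [1.7, -0.5, 4.9]
gripper_width: -0.0002
grasp_force: 2.7
```

Call:
play_rows --increments '[[[1,-0.006,0,0.0006,0,0,0],[1,-0.012,0,0.0006,0,0,0],[1,-0.018,0,0.0006,0,0,0],[1,-0.024,0,0.0006,0,0,0],[1,-0.03,0,0.0006,0,0,0],[1,-0.036,0,0.0006,0,0,0],[1,-0.042,0,0.0006,0,0,0],[1,-0.045,0,0.0006,0,0,0]]]'

```text
time: 13.75
position: [0.5268, -0.3313, 0.0419]
eef_rot: [0.999, 0.037, 0.001, 0.001]
wrist_force: [2.8, 0.8, 9.4]
gripper_width: 0.0005
grasp_force: 4.9
```

Call:
play_rows --increments '[[[1,0,0,-0.03,0,0,0],[0.1,0,0,-0.08,0,0,0],[0.1,0.04,0,-0.12,0,0,0],[0.1,0.06,0,-0.16,0,0,0],[0,0.06,0,-0.16,0,0,0],[0,0.06,0,-0.16,0,0,0]]]'

```text
time: 14.35
position: [0.5866, -0.3264, 0.2011]
eef_rot: [0.999, 0.037, 0.001, 0.0]
wrist_force: [-0.3, -0.3, -1.1]
gripper_width: 0.0723
grasp_force: 0.0
```

```bash
python3 - <<'E'
from h import *
s=st();C=cam('wrist');im=read_camera('wrist');cv2.imwrite('pics/w7.png',im[...,::-1])
c=np.array([.551,-.3285]);a=np.radians(4.2);ux=np.array([np.cos(a),np.sin(a)]);uy=np.array([-ux[1],ux[0]])
print(w2px([[*(c+i*ux+j*.031*uy),.065] for i,j in((-.075,1),(-.075,-1),(-.133,-1),(-.133,1),(.015,1),(.015,-1))],C).round(1).tolist())
E
```

```text
14.35 [ 0.5866 -0.3264  0.2011] [9.993e-01 3.730e-02 6.000e-04 5.000e-04] yaw [[0.997, 0.074], [0.074, -0.997]] w 0.0723 [-0.3 -0.3 -1.1]
[[254.0, 300.4], [319.5, 300.4], [317.8, 350.9], [255.7, 350.9], [251.0, 210.3], [322.4, 210.3]]
```

View pics/w7.png

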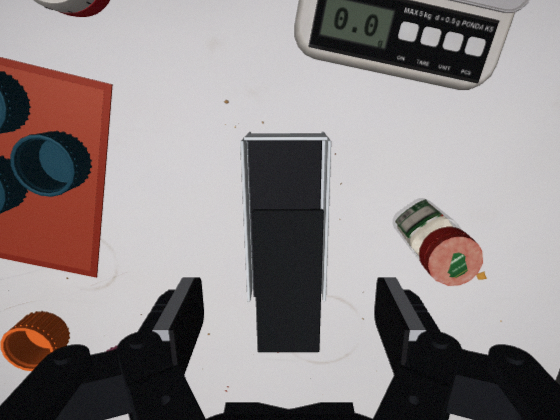

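The top slate slid cleanly: its rear edge is at row 210 and its front at row 351, giving a 59 mm overhang. Now I'll work out where the open tips really are.

```bash
python3 - <<'E'
from h import *
c=camera_info('wrist');H=np.linalg.inv(np.array(c['hand_eye']));K=np.array(c['intrinsics'])
def pj(p):q=K@(H@np.r_[p,1])[:3];return (q[:2]/q[2]).round(1).tolist()
for y in(0.001,.031,.036,.0425):
  for dz in(-.02,-.025,-.03,-.035,-.04,-.045):print(y,dz,pj([.011,-y,dz]),pj([-.011,-y,dz]))
E
```

```text
0.001 -0.02 [284.5, 255.6] [284.7, 299.4]
0.001 -0.025 [284.4, 260.8] [284.6, 305.6]
0.001 -0.03 [284.3, 266.2] [284.5, 312.1]
0.001 -0.035 [284.2, 272.1] [284.4, 319.1]
0.001 -0.04 [284.0, 278.3] [284.3, 326.5]
0.001 -0.045 [283.9, 284.9] [284.1, 334.4]
0.031 -0.02 [215.9, 255.7] [219.0, 299.4]
0.031 -0.025 [213.7, 260.8] [216.9, 305.6]
0.031 -0.03 [211.3, 266.3] [214.8, 312.2]
0.031 -0.035 [208.8, 272.1] [212.6, 319.2]
0.031 -0.04 [206.2, 278.3] [210.1, 326.6]
0.031 -0.045 [203.4, 285.0] [207.6, 334.5]
0.036 -0.02 [204.4, 255.7] [208.0, 299.4]
0.036 -0.025 [201.9, 260.8] [205.7, 305.6]
0.036 -0.03 [199.2, 266.3] [203.2, 312.2]
0.036 -0.035 [196.3, 272.1] [200.6, 319.2]
0.036 -0.04 [193.2, 278.4] [197.8, 326.6]
0.036 -0.045 [189.9, 285.0] [194.8, 334.5]
0.0425 -0.02 [189.5, 255.7] [193.8, 299.4]
0.0425 -0.025 [186.5, 260.9] [191.0, 305.6]
0.0425 -0.03 [183.4, 266.3] [188.1, 312.2]
0.0425 -0.035 [180.0, 272.2] [185.0, 319.2]
0.0425 -0.04 [176.3, 278.4] [181.7, 326.6]
0.0425 -0.045 [172.5, 285.0] [178.2, 334.5]
```

```bash
python3 - <<'E'
from h import *
s=st();im=read_camera('wrist');cv2.imwrite('pics/w8.png',cv2.resize(im[260:400,100:310],(800,533),interpolation=2)[...,::-1])
E
```

```text
14.4 [ 0.5855 -0.326   0.1999] [ 9.993e-01  3.710e-02 -4.000e-04 -3.000e-04] yaw [[0.997, 0.074], [0.074, -0.997]] w 0.0788 [ 0.  -0.6 -1.5]
```

View pics/w8.png

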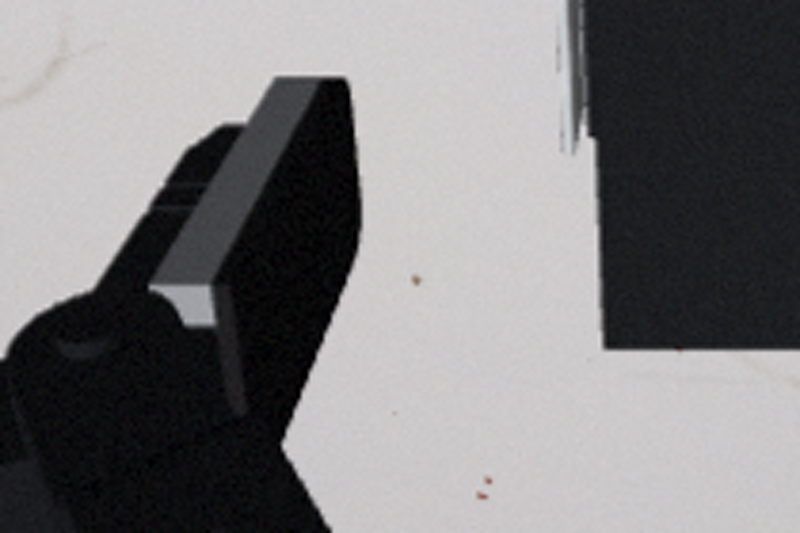

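The open tip is about 34 mm behind the TCP, and I'd estimate about 31 mm at a 62 mm opening. I'll straddle the overhang with the tips about 4–5 mm below the slate's underside.

Call:
play_rows --increments '[[[0,-0.045,0,0,0,0,0],[0,-0.09,0,0.03,0,0,0],[0,-0.129,0,0.07,0,0,0],[0,-0.129,0,0.11,0,0,0],[0,-0.129,0,0.15,0,0,0],[0,-0.129,0,0.1765,0,0,0],[0,-0.129,0,0.1765,0,0,0],[0,-0.129,0,0.1765,0,0,0]]]'

```text
time: 15.25
position: [0.4563, -0.3353, 0.0244]
eef_rot: [0.999, 0.037, -0.001, -0.001]
wrist_force: [0.4, -0.4, 0.9]
gripper_width: 0.0854
grasp_force: 0.0
```

Call:
play_rows --increments '[[[1,0,0,0,0,0,0],[1,0,0,0,0,0,0],[1,0,0,0,0,0,0],[1,0,0,0,0,0,0],[1,0,0,0,0,0,0]]]'

```text
time: 15.75
position: [0.4577, -0.3363, 0.0258]
eef_rot: [0.999, 0.037, 0.001, 0.001]
wrist_force: [-1.6, 0.5, 7.6]
gripper_width: 0.0601
grasp_force: 62.6
```

```bash
python3 - <<'E'
from h import *
s=st();im=read_camera('scene');
cv2.imwrite('pics/s9.png',cv2.resize(im[190:330,290:470],(770,600),interpolation=2)[...,::-1])
E
```

```text
15.75 [ 0.4577 -0.3363  0.0258] [9.993e-01 3.700e-02 7.000e-04 9.000e-04] yaw [[0.997, 0.074], [0.074, -0.997]] w 0.0601 [-1.6  0.5  7.6]
```

View pics/s9.png

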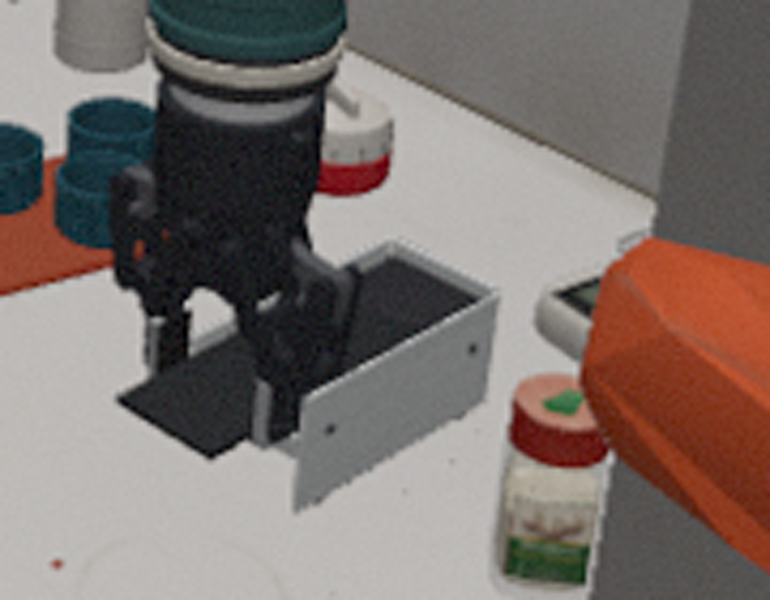

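The slate is pinched across its width at the overhang, with the scene view showing a finger on each side. I'll lift it straight up and work out the tray targets.

Call:
play_rows --increments '[[[1,0,0,-0.01,0,0,0],[1,0,0,-0.03,0,0,0],[1,0,0,-0.06,0,0,0],[1,0,0,-0.1,0,0,0],[1,0,0,-0.13,0,0,0],[1,0,0,-0.13,0,0,0]]]'

```text
time: 16.4
position: [0.4586, -0.337, 0.1593]
eef_rot: [0.999, 0.037, 0.002, 0.003]
wrist_force: [0.4, 0.7, -0.5]
gripper_width: 0.06
grasp_force: 64.8
```

```bash
python3 - <<'E'
from h import *
C=cam('top');im=cv2.imread('pics/top0.png')
hsv=cv2.cvtColor(im,cv2.COLOR_BGR2HSV);m=((hsv[...,0]>5)&(hsv[...,0]<28)&(hsv[...,1]>60)).astype(np.uint8);m[:170]=0;m[280:]=0;m[:,:110]=0;m[:,260:]=0
m=cv2.morphologyEx(m,cv2.MORPH_OPEN,np.ones((5,5)));k=max(cv2.findContours(m,0,1)[0],key=cv2.contourArea)
r=cv2.minAreaRect(k);P=px2w(cv2.boxPoints(r),.018,C)[:,:2];print(r,P.round(4).tolist(),'ctr',P.mean(0).round(4),np.linalg.norm(P-np.roll(P,1,0),axis=1).round(3))
i=np.argsort(P[:,1]);lo,hi=P[i[:2]].mean(0),P[i[2:]].mean(0);v=hi-lo;print('yaw',np.degrees(np.arctan2(-v[0],v[1])).round(2))
st()
im=read_camera('wrist');cv2.imwrite('pics/w10.png',im[...,::-1])
E
```

```text
((181.7748565673828, 223.27761840820312), (130.66123962402344, 90.34861755371094), 3.012787342071533) [[0.3906, 0.4563], [0.64, 0.4542], [0.6257, 0.0904], [0.3774, 0.0981]] ctr [0.5084 0.2748] [0.358 0.249 0.364 0.248]
yaw -2.19
16.4 [ 0.4586 -0.337   0.1593] [0.9993 0.037  0.0024 0.0026] yaw [[0.997, 0.074], [0.074, -0.997]] w 0.06 [ 0.4  0.7 -0.5]
```

View pics/w10.png

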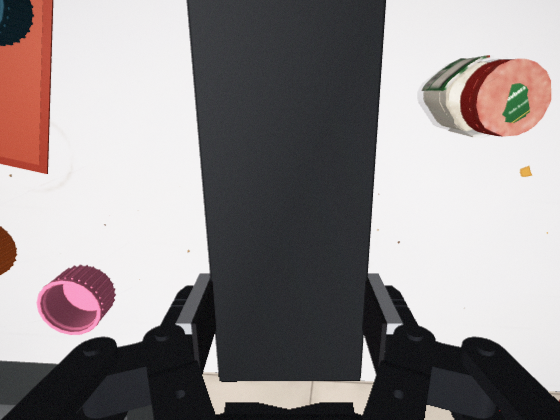

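The slate is held level between the fingers. I'll carry it to the far tray place.

Call:
play_rows --increments '[[[1,0.002,-0.02,0,0,0,0],[1,0.006,-0.06,0,0,0,0],[1,0.01,-0.1,0,0,0,0],[1,0.014,-0.14,0,0,0,0],[1,0.018,-0.18,0,0,0,0],[1,0.022,-0.22,0,0,0,0],[1,0.026,-0.26,0,0,0,0],[1,0.03,-0.3,0,0,0,0]]]'

```text
time: 17.25
position: [0.4635, -0.0319, 0.1536]
eef_rot: [0.999, 0.037, -0.001, -0.0]
wrist_force: [-0.0, 0.4, -1.0]
gripper_width: 0.0599
grasp_force: 64.8
```

Call:
play_rows --increments '[[[1,0.004,-0.04,0,0,0,0],[1,0.008,-0.08,0,0,0,0],[1,0.012,-0.12,0,0,0,0],[1,0.016,-0.16,0,0,0,0],[1,0.02,-0.2,0,0,0,0],[1,0.024,-0.24,0,0,0,2],[1,0.028,-0.28,0,0,0,4],[1,0.032,-0.32,0,0,0,6.4]]]'

```text
time: 18.05
position: [0.4805, 0.1198, 0.1541]
eef_rot: [0.999, 0.024, -0.002, -0.025]
wrist_force: [1.5, 0.6, -1.7]
gripper_width: 0.0601
grasp_force: 64.9
```

```bash
python3 - <<'E'
from h import *
st();D=R.from_euler('z',-2.2,degrees=True)*R.from_quat([1,0,0,0]);go([.4774,.381,-.01],D)
E
```

```text
18.05 [0.4805 0.1198 0.1541] [ 0.9994  0.0242 -0.002  -0.0248] yaw [[0.999, 0.048], [0.048, -0.998]] w 0.0601 [ 1.5  0.6 -1.7]
shift [ 0.0101 -0.2526  0.1768] turn [-2.8  0.3  5. ] joint6 3.14
```

Joint 6 has reached its limit, so I'll turn the tool about half a turn the other way. The slate is symmetric, so this works just as well.

Call:
play_rows --increments '[[[1,0,0,0,0,0,-7],[1,0,0,0,0,0,-14],[1,0,0,0,0,0,-21],[1,0,0,0,0,0,-28],[1,0,0,0,0,0,-35],[1,0,0,0,0,0,-42],[1,0,0,0,0,0,-49],[1,0,0,0,0,0,-56]]]'

```text
time: 18.85
position: [0.4804, 0.119, 0.1543]
eef_rot: [0.87, 0.492, 0.01, -0.023]
wrist_force: [0.3, -0.1, -0.3]
gripper_width: 0.0601
grasp_force: 64.9
```

```bash
python3 - <<'E'
from h import *
st();D=R.from_euler('z',177.8,degrees=True)*R.from_quat([1,0,0,0]);go([.547,.377,.15],D)
E
```

```text
18.85 [0.4804 0.119  0.1543] [ 0.8701  0.4922  0.0099 -0.0226] yaw [[0.515, 0.857], [0.856, -0.514]] w 0.0601 [ 0.3 -0.1 -0.3]
shift [ 0.255  -0.0755  0.0166] turn [   1.3   -3.1 -118.8] joint6 2.16
```

Call:
play_rows --increments '[[[1,0,0,0,0,0,-8],[1,0,0,0,0,0,-16],[1,0,0,0,0,0,-24],[1,0,0,0,0,0,-32],[1,0,0,0,0,0,-40],[1,0,0,0,0,0,-48],[1,0,0,0,0,0,-56],[1,0,0,0,0,0,-64]]]'

```text
time: 19.65
position: [0.4804, 0.119, 0.1543]
eef_rot: [0.477, 0.879, 0.02, -0.014]
wrist_force: [-0.5, -0.5, -1.2]
gripper_width: 0.0598
grasp_force: 64.9
```

```bash
python3 - <<'E'
from h import *
st();D=R.from_euler('z',177.8,degrees=True)*R.from_quat([1,0,0,0]);go([.547,.377,.15],D)
E
```

```text
19.65 [0.4804 0.119  0.1543] [ 0.4768  0.8787  0.0204 -0.0139] yaw [[-0.545, 0.838], [0.837, 0.544]] w 0.0598 [-0.5 -0.5 -1.2]
shift [0.1796 0.1962 0.0166] turn [  2.4  -1.7 -54.8] joint6 1.04
```

Call:
play_rows --increments '[[[1,0.01,0.01,0,0.3,-0.2,-7],[1,0.035,0.035,0,0.6,-0.4,-14],[1,0.06,0.065,0,0.9,-0.6,-21],[1,0.085,0.095,0.004,1.2,-0.8,-28],[1,0.11,0.122,0.008,1.5,-1,-35],[1,0.135,0.149,0.012,1.8,-1.3,-42],[1,0.16,0.176,0.016,2.1,-1.5,-49],[1,0.18,0.197,0.017,2.4,-1.7,-54.8]]]'

```text
time: 20.45
position: [0.5488, 0.3793, 0.149]
eef_rot: [0.019, 1.0, -0.0, -0.0]
wrist_force: [-0.4, -0.7, -0.1]
gripper_width: 0.0597
grasp_force: 64.9
```

Call:
play_rows --increments '[[[1,0,0,0,0,0,0],[1,0,0,0,0,0,0]]]'

```text
time: 20.65
position: [0.5484, 0.3782, 0.1492]
eef_rot: [0.021, 1.0, -0.0, -0.0]
wrist_force: [0.3, -0.4, -1.0]
gripper_width: 0.06
grasp_force: 64.9
```

```bash
python3 - <<'E'
from h import *
st();D=R.from_euler('z',177.8,degrees=True)*R.from_quat([1,0,0,0]);go([.5474,.3784,-.012],D)
E
```

```text
20.65 [0.5484 0.3782 0.1492] [ 2.110e-02  9.998e-01 -3.000e-04 -3.000e-04] yaw [[-0.999, 0.042], [0.042, 0.999]] w 0.06 [ 0.3 -0.4 -1. ]
shift [0.0009 0.0003 0.1612] turn [-0.  -0.  -0.2] joint6 0.52
```

Call:
play_rows --increments '[[[1,0,0,0.03,0,0,0],[1,0,0,0.07,0,0,0],[1,0,0,0.11,0,0,0],[1,0,0,0.145,0,0,0],[1,0,0,0.163,0,0,0],[1,0,0,0.163,0,0,0],[1,0,0,0.163,0,0,0]]]'

```text
time: 21.35
position: [0.5483, 0.3785, -0.0122]
eef_rot: [0.021, 1.0, 0.0, 0.0]
wrist_force: [0.1, -0.4, -0.8]
gripper_width: 0.0597
grasp_force: 64.9
```

Call:
play_rows --increments '[[[1,0,0,0.003,0,0,0],[1,0,0,0.005,0,0,0],[1,0,0,0.005,0,0,0]]]'

```text
time: 21.65
position: [0.5479, 0.3799, -0.0177]
eef_rot: [0.019, 1.0, 0.0, 0.0]
wrist_force: [-0.6, -0.7, -0.5]
gripper_width: 0.0596
grasp_force: 64.9
```

Call:
play_rows --increments '[[[1,0,0,0.002,0,0,0],[1,0,0,0.003,0,0,0],[1,0,0,0.003,0,0,0]]]'

```text
time: 21.95
position: [0.5475, 0.3799, -0.0213]
eef_rot: [0.019, 1.0, -0.0, -0.0]
wrist_force: [-0.8, -0.5, -0.7]
gripper_width: 0.0599
grasp_force: 64.9
```

Call:
play_rows --increments '[[[1,0,0,0.002,0,0,0],[1,0,0,0.002,0,0,0]]]'

```text
time: 22.15
position: [0.5478, 0.38, -0.0229]
eef_rot: [0.019, 1.0, 0.0, 0.0]
wrist_force: [-0.7, 0.4, 2.0]
gripper_width: 0.0598
grasp_force: 66.6
```

Call:
play_rows --increments '[[[1,0,0,0.0015,0,0,0],[1,0,0,0.0015,0,0,0]]]'

```text
time: 22.35
position: [0.5478, 0.38, -0.023]
eef_rot: [0.019, 1.0, 0.0, 0.001]
wrist_force: [-6.8, -3.1, 21.8]
gripper_width: 0.0601
grasp_force: 77.3
```

Call:
play_rows --increments '[[[1,0,0,0.001,0,0,0],[1,0,0,0.001,0,0,0]]]'

```text
time: 22.55
position: [0.5479, 0.3801, -0.0231]
eef_rot: [0.019, 1.0, 0.0, 0.001]
wrist_force: [-11.2, -6.2, 34.8]
gripper_width: 0.0603
grasp_force: 83.8
```

Call:
play_rows --increments '[[[1,0,0,-0.004,0,0,0],[1,0,0,-0.004,0,0,0],[0.1,0,0,-0.004,0,0,0],[0.1,0,0,-0.004,0,0,0],[0.1,0,0,-0.004,0,0,0],[0,0,0,-0.004,0,0,0],[0,0,0,-0.04,0,0,0],[0,0,0,-0.09,0,0,0]]]'

```text
time: 23.35
position: [0.5461, 0.379, 0.063]
eef_rot: [0.019, 1.0, -0.001, -0.002]
wrist_force: [1.1, 0.3, 0.7]
gripper_width: 0.085
grasp_force: 0.0
```

Call:
play_rows --increments '[[[0,0,0,-0.045,0,0,0],[0,0,0,-0.09,0,0,0],[0,0,0,-0.13,0,0,0],[0,0.03,0,-0.16,0,0,0],[0,0.03,0,-0.18,0,0,0],[0,0.03,0,-0.18,0,0,0]]]'

```text
time: 23.95
position: [0.518, 0.3816, 0.2474]
eef_rot: [0.019, 1.0, 0.001, 0.002]
wrist_force: [0.4, -0.0, -0.2]
gripper_width: 0.0855
grasp_force: 0.0
```

```bash
cat > tray.py <<'E'
from h import *
# measure slates in tray, wrist + top
s=st();T=np.array([.5084,.2748]);a=np.radians(-2.2);e=np.array([np.cos(a),np.sin(a)]);f=np.array([-e[1],e[0]])
import sys
for n in sys.argv[1:]:
    C=cam(n);im=read_camera(n)
    m=(im.max(2)<70).astype(np.uint8)
    P=w2px([[*(T+i*.117*e+j*.172*f),.006] for i,j in((1,1),(1,-1),(-1,-1),(-1,1))],C)
    k=np.zeros_like(m);cv2.fillPoly(k,[P.astype(np.int32)],1);m=cv2.morphologyEx(m*k,cv2.MORPH_OPEN,np.ones((3,3)))
    for q in cv2.findContours(m,0,1)[0]:
        if cv2.contourArea(q)<400:continue
        b=px2w(cv2.boxPoints(cv2.minAreaRect(q)),.010,C)[:,:2];d=np.linalg.norm(b-np.roll(b,1,0),axis=1).round(3)
        print(n,'slate ctr',b.mean(0).round(4),'size',d[:2],'tray xy',((b.mean(0)-T)@e).round(4),((b.mean(0)-T)@f).round(4), 'corners',b.round(3).tolist())
E
python3 tray.py wrist top; python3 - <<'E'
from h import *
D=R.from_euler('z',4.2,degrees=True)*R.from_quat([1,0,0,0]);go([.586,-.326,.06],D)
E
```

```text
23.95 [0.518  0.3816 0.2474] [0.019  0.9998 0.0012 0.0021] yaw [[-0.999, 0.038], [0.038, 0.999]] w 0.0855 [ 0.4 -0.  -0.2]
wrist slate ctr [0.5082 0.3791] size [0.148 0.06 ] tray xy -0.0042 0.1042 corners [[0.433, 0.352], [0.436, 0.412], [0.583, 0.41], [0.581, 0.342]]
top slate ctr [0.5099 0.3967] size [0.144 0.098] tray xy -0.0032 0.1219 corners [[0.581, 0.449], [0.583, 0.351], [0.438, 0.345], [0.437, 0.442]]
shift [-0.0954 -0.7039  0.184 ] turn [  0.   -0.  173.6] joint6 0.55
```

Slate 0 lies in the tray at (0.508, 0.379). The half-turned orientation keeps joint 6 in range over the caddy too, so I'll keep it for slate 1.

Call:
play_rows --increments '[[[1,-0.005,-0.044,0,0,0,0],[1,-0.01,-0.088,0,0,0,0],[1,-0.015,-0.132,0,0,0,0],[1,-0.02,-0.176,0,0,0,0],[1,-0.025,-0.22,0,0,0,0],[1,-0.03,-0.264,0,0,0,0],[1,-0.04,-0.308,0,0,0,0],[1,-0.05,-0.352,0,0,0,0]]]'

```text
time: 24.85
position: [0.5536, 0.0254, 0.243]
eef_rot: [0.019, 1.0, 0.0, -0.001]
wrist_force: [0.6, -0.1, 0.8]
gripper_width: -0.0002
grasp_force: 0.0
```

Call:
play_rows --increments '[[[1,-0.005,-0.044,0,0,0,0],[1,-0.01,-0.088,0,0,0,0],[1,-0.015,-0.132,0,0,0,0],[1,-0.02,-0.176,0.01,0,0,0],[1,-0.025,-0.22,0.02,0,0,-1],[1,-0.03,-0.264,0.03,0,0,-3],[1,-0.04,-0.308,0.04,0,0,-5],[1,-0.045,-0.352,0.05,0,0,-6.4]]]'

```text
time: 25.65
position: [0.5851, -0.3281, 0.1921]
eef_rot: [-0.037, 0.999, 0.001, -0.001]
wrist_force: [0.9, -0.3, -0.5]
gripper_width: 0.0002
grasp_force: 0.0
```

Call:
play_rows --increments '[[[1,0,0,0,0,0,0],[1,0,0,0,0,0,0]]]'

```text
time: 25.85
position: [0.5847, -0.3269, 0.1922]
eef_rot: [-0.036, 0.999, 0.001, -0.001]
wrist_force: [-0.3, 0.3, 0.1]
gripper_width: 0.0003
grasp_force: 0.0
```

```bash
cat > caddy.py <<'E'
from h import *
import sys
z=float(sys.argv[1]);s=st();C=cam('wrist');im=read_camera('wrist')
c=np.array([.551,-.3285]);a=np.radians(4.2);ux=np.array([np.cos(a),np.sin(a)]);uy=np.array([-ux[1],ux[0]])
D=R.from_euler('z',184.2,degrees=True)*R.from_quat([1,0,0,0])
# brightness profile of the ground/dark along caddy axis in front & lateral
g=cv2.cvtColor(im,cv2.COLOR_RGB2GRAY)
def prof(P):
    uv=w2px(P,C);return cv2.remap(g,uv[:,0].astype(np.float32)[None],uv[:,1].astype(np.float32)[None],1)[0].astype(int)
S=np.arange(-.16,.09,.002)
for j in(-.02,0,.02):
    p=prof(np.array([[*(c+t*ux+j*uy),z] for t in S]));i=np.flatnonzero(np.abs(np.diff(p))>25);print('along',j,[(round(S[k]+.001,3),int(np.diff(p)[k])) for k in i])
Y=np.arange(-.05,.05,.001)
for t in(-.11,-.09,-.05,0.06):
    p=prof(np.array([[*(c+t*ux+y*uy),z] for y in Y]));i=np.flatnonzero(np.abs(np.diff(p))>20);print('across',t,[(round(Y[k]+.0005,4),int(np.diff(p)[k])) for k in i])
for q in sys.argv[2:]:
    x,zz=map(float,q.split(','));go([*(c+x*ux),zz],D)
E
python3 caddy.py .060 0.035,.05
```

```text
25.85 [ 0.5847 -0.3269  0.1922] [-0.0356  0.9994  0.001  -0.0011] yaw [[-0.997, -0.071], [-0.071, 0.997]] w 0.0003 [-0.3  0.3  0.1]
along -0.02 [(np.float64(-0.111), 209), (np.float64(-0.075), -104), (np.float64(-0.073), -70), (np.float64(0.075), 57), (np.float64(0.079), 111)]
along 0 [(np.float64(-0.111), 210), (np.float64(-0.075), -120), (np.float64(-0.073), -53), (np.float64(0.075), 54), (np.float64(0.079), 108)]
along 0.02 [(np.float64(-0.111), 208), (np.float64(-0.075), -114), (np.float64(-0.073), -56), (np.float64(0.075), 53), (np.float64(0.079), 101)]
across -0.11 []
across -0.09 []
across -0.05 [(np.float64(-0.0375), -27), (np.float64(-0.0365), 35), (np.float64(-0.0345), -70), (np.float64(-0.0325), 45), (np.float64(-0.0315), 42), (np.float64(-0.0305), -48), (np.float64(-0.0295), -103), (np.float64(0.0315), 31), (np.float64(0.0325), 35), (np.float64(0.0335), -24), (np.float64(0.0355), 85), (np.float64(0.0365), 44)]
across 0.06 [(np.float64(-0.0375), -40), (np.float64(-0.0345), -31), (np.float64(-0.0335), -49), (np.float64(-0.0315), 52), (np.float64(-0.0295), -98), (np.float64(-0.0285), -64), (np.float64(0.0325), 40), (np.float64(0.0355), 38), (np.float64(0.0365), 72)]
shift [-0.001  -0.0003  0.1431] turn [ 0.1 -0.1 -0.1] joint6 -0.7
```

Slate 1 lies flush in the caddy. I'll press and drag it; tool +x is now forward out of the caddy.

Call:
play_rows --increments '[[[1,0,0,0.045,0,0,0],[1,0,0,0.09,0,0,0],[1,0,0,0.13,0,0,0],[1,0,0,0.15,0,0,0],[1,0,0,0.152,0,0,0],[1,0,0,0.152,0,0,0]]]'

```text
time: 26.5
position: [0.5857, -0.3254, 0.0431]
eef_rot: [-0.037, 0.999, -0.0, 0.0]
wrist_force: [-0.2, -0.8, 0.4]
gripper_width: 0.0001
grasp_force: 0.0
```

Call:
play_rows --increments '[[[1,0,0,0.001,0,0,0],[1,0,0,0.002,0,0,0],[1,0,0,0.002,0,0,0]]]'

```text
time: 26.8
position: [0.5858, -0.3263, 0.0412]
eef_rot: [-0.037, 0.999, -0.0, 0.001]
wrist_force: [0.5, -0.8, 0.1]
gripper_width: 0.0002
grasp_force: 0.0
```

Call:
play_rows --increments '[[[1,0,0,0.001,0,0,0],[1,0,0,0.001,0,0,0]]]'

```text
time: 27.0
position: [0.5854, -0.3262, 0.0395]
eef_rot: [-0.037, 0.999, -0.0, 0.0]
wrist_force: [0.7, 0.0, -0.5]
gripper_width: 0.0001
grasp_force: 0.0
```

Call:
play_rows --increments '[[[1,0,0,0.002,0,0,0],[1,0,0,0.002,0,0,0]]]'

```text
time: 27.2
position: [0.5853, -0.3261, 0.0371]
eef_rot: [-0.036, 0.999, 0.0, -0.0]
wrist_force: [0.1, 0.1, 0.1]
gripper_width: 0.0003
grasp_force: 0.0
```

Call:
play_rows --increments '[[[1,0,0,0.001,0,0,0],[1,0,0,0.001,0,0,0]]]'

```text
time: 27.4
position: [0.5854, -0.3262, 0.0369]
eef_rot: [-0.037, 0.999, -0.0, 0.0]
wrist_force: [-3.1, 0.3, 8.5]
gripper_width: 0.0
grasp_force: 4.1
```

Call:
play_rows --increments '[[[1,0.006,0,0.0004,0,0,0],[1,0.013,0,0.0004,0,0,0],[1,0.021,0,0.0004,0,0,0],[1,0.029,0,0.0004,0,0,0],[1,0.037,0,0.0004,0,0,0],[1,0.045,0,0.0004,0,0,0],[1,0.053,0,0.0004,0,0,0],[1,0.059,0,0.0004,0,0,0]]]'

```text
time: 28.2
position: [0.5272, -0.331, 0.0369]
eef_rot: [-0.037, 0.999, -0.001, 0.001]
wrist_force: [1.9, 0.4, 7.7]
gripper_width: -0.0001
grasp_force: 3.9
```

Call:
play_rows --increments '[[[1,0,0,-0.03,0,0,0],[0,0,0,-0.08,0,0,0],[0,0.03,0,-0.12,0,0,0],[0,0.06,0,-0.14,0,0,0],[0,0.07,0,-0.14,0,0,0],[0,0.07,0,-0.14,0,0,0]]]'

```text
time: 28.8
position: [0.456, -0.3358, 0.1761]
eef_rot: [-0.036, 0.999, -0.0, 0.0]
wrist_force: [0.4, 0.9, -1.0]
gripper_width: 0.0723
grasp_force: 0.0
```

```bash
python3 caddy.py .060 -.094,.0235
```

```text
28.8 [ 0.456  -0.3358  0.1761] [-3.590e-02  9.994e-01 -2.000e-04  3.000e-04] yaw [[-0.997, -0.072], [-0.072, 0.997]] w 0.0723 [ 0.4  0.9 -1. ]
along -0.02 [(np.float64(-0.135), -141), (np.float64(-0.133), -27), (np.float64(0.069), 32), (np.float64(0.071), 30), (np.float64(0.081), 42), (np.float64(0.083), 64)]
along 0 [(np.float64(-0.135), -157), (np.float64(0.069), 45), (np.float64(0.081), 46), (np.float64(0.083), 61)]
along 0.02 [(np.float64(-0.135), -167), (np.float64(0.069), 49), (np.float64(0.081), 61), (np.float64(0.083), 44)]
across -0.11 [(np.float64(-0.0305), -48), (np.float64(-0.0295), -107), (np.float64(0.0315), 106), (np.float64(0.0325), 56)]
across -0.09 [(np.float64(-0.0315), -61), (np.float64(-0.0305), -56), (np.float64(-0.0295), -48), (np.float64(0.0315), 77), (np.float64(0.0325), 78)]
across -0.05 [(np.float64(-0.0345), -63), (np.float64(-0.0335), -25), (np.float64(-0.0325), 33), (np.float64(-0.0315), 50), (np.float64(-0.0305), -21), (np.float64(-0.0295), -98), (np.float64(-0.0285), -37), (np.float64(0.0315), 57), (np.float64(0.0335), -31), (np.float64(0.0355), 75), (np.float64(0.0365), 44)]
across 0.06 [(np.float64(-0.0375), -34), (np.float64(-0.0345), -40), (np.float64(-0.0335), -33), (np.float64(-0.0315), 46), (np.float64(-0.0295), -63), (np.float64(-0.0285), -65), (np.float64(0.0305), 40), (np.float64(0.0315), 82), (np.float64(0.0335), -50), (np.float64(0.0355), 52), (np.float64(0.0365), 58), (np.float64(0.0395), 25)]
shift [-0.0007 -0.      0.1518] turn [ 0.  -0.  -0.1] joint6 -0.85
```

Call:
play_rows --increments '[[[0,0,0,0.045,0,0,0],[0,0,0,0.09,0,0,0],[0,0,0,0.13,0,0,0],[0,0,0,0.152,0,0,0],[0,0,0,0.152,0,0,0],[0,0,0,0.152,0,0,0]]]'

```text
time: 29.45
position: [0.4572, -0.3353, 0.0236]
eef_rot: [-0.037, 0.999, 0.0, -0.0]
wrist_force: [-0.4, 0.1, 0.2]
gripper_width: 0.0854
grasp_force: 0.0
```

Call:
play_rows --increments '[[[1,0,0,0,0,0,0],[1,0,0,0,0,0,0],[1,0,0,0,0,0,0],[1,0,0,0,0,0,0],[1,0,0,0,0,0,0]]]'

```text
time: 29.95
position: [0.4576, -0.3361, 0.0254]
eef_rot: [-0.037, 0.999, -0.001, 0.001]
wrist_force: [0.1, 0.4, 7.4]
gripper_width: 0.0599
grasp_force: 62.5
```

Call:
play_rows --increments '[[[1,0,0,-0.01,0,0,0],[1,0,0,-0.03,0,0,0],[1,0,0,-0.06,0,0,0],[1,0,0,-0.1,0,0,0],[1,0,0,-0.13,0,0,0],[1,0,0,-0.13,0,0,0]]]'

```text
time: 30.55
position: [0.4581, -0.3369, 0.1588]
eef_rot: [-0.037, 0.999, -0.003, 0.002]
wrist_force: [0.1, -0.3, -1.4]
gripper_width: 0.0596
grasp_force: 64.6
```

```bash
python3 caddy.py .055; python3 - <<'E'
from h import *
D=R.from_euler('z',177.8,degrees=True)*R.from_quat([1,0,0,0]);go([.4744,.2761,.15],D)
E
```

```text
30.55 [ 0.4581 -0.3369  0.1588] [-0.0366  0.9993 -0.0026  0.0025] yaw [[-0.997, -0.073], [-0.073, 0.997]] w 0.0596 [ 0.1 -0.3 -1.4]
along -0.02 [(np.float64(-0.087), -205)]
along 0 [(np.float64(-0.089), -95), (np.float64(-0.087), -103)]
along 0.02 [(np.float64(-0.089), -175)]
across -0.11 []
across -0.09 [(np.float64(-0.0315), -43), (np.float64(-0.0305), -60), (np.float64(-0.0285), 63), (np.float64(-0.0275), 24), (np.float64(0.0285), -80), (np.float64(0.0295), -31), (np.float64(0.0305), 43), (np.float64(0.0315), 58)]
across -0.05 []
across 0.06 []
shift [-0.0615  0.6096  0.0046] turn [-0.2  0.2  6.4] joint6 -0.85
```

Call:
play_rows --increments '[[[1,-0.002,0.02,0,0,0,0],[1,-0.006,0.06,0,0,0,0],[1,-0.01,0.1,0,0,0,0],[1,-0.014,0.14,0,0,0,0],[1,-0.018,0.18,0,0,0,0],[1,-0.022,0.22,0,0,0,0],[1,-0.026,0.26,0,0,0,0],[1,-0.03,0.3,0,0,0,0]]]'

```text
time: 31.4
position: [0.4634, -0.0318, 0.1531]
eef_rot: [-0.037, 0.999, 0.0, -0.001]
wrist_force: [0.7, -0.6, -0.9]
gripper_width: 0.0599
grasp_force: 64.7
```

Call:
play_rows --increments '[[[1,-0.004,0.04,0,0,0,1],[1,-0.008,0.08,0,0,0,2],[1,-0.012,0.12,0,0,0,3],[1,-0.016,0.16,0,0,0,4],[1,-0.02,0.2,0,0,0,5],[1,-0.025,0.24,0,0,0,6],[1,-0.029,0.28,0,0,0,6.4],[1,-0.032,0.31,0,0,0,6.4]]]'

```text
time: 32.2
position: [0.4723, 0.2797, 0.153]
eef_rot: [0.019, 1.0, -0.0, -0.001]
wrist_force: [-0.7, -0.6, -1.6]
gripper_width: 0.0596
grasp_force: 64.7
```

Call:
play_rows --increments '[[[1,0,0,0,0,0,0],[1,0,0,0,0,0,0]]]'

```text
time: 32.4
position: [0.4727, 0.2777, 0.153]
eef_rot: [0.018, 1.0, -0.0, -0.001]
wrist_force: [-0.1, 0.5, -0.4]
gripper_width: 0.0598
grasp_force: 64.8
```

```bash
python3 - <<'E'
from h import *
st();D=R.from_euler('z',177.8,degrees=True)*R.from_quat([1,0,0,0]);go([.4744,.2761,-.015],D)
E
```

```text
32.4 [0.4727 0.2777 0.153 ] [ 1.850e-02  9.998e-01 -4.000e-04 -9.000e-04] yaw [[-0.999, 0.037], [0.037, 0.999]] w 0.0598 [-0.1  0.5 -0.4]
shift [-0.0021 -0.0014  0.168 ] turn [-0.1 -0.1  0.1] joint6 0.42
```

Call:
play_rows --increments '[[[1,-0.002,-0.001,0.03,0,0,0],[1,-0.002,-0.001,0.07,0,0,0],[1,-0.002,-0.001,0.11,0,0,0],[1,-0.002,-0.001,0.145,0,0,0],[1,-0.002,-0.001,0.168,0,0,0],[1,-0.002,-0.001,0.173,0,0,0],[1,-0.002,-0.001,0.174,0,0,0],[1,-0.002,-0.001,0.174,0,0,0]]]'

```text
time: 33.2
position: [0.4766, 0.2761, -0.019]
eef_rot: [0.02, 1.0, 0.0, 0.001]
wrist_force: [0.2, -0.1, -0.9]
gripper_width: 0.0599
grasp_force: 64.9
```

Call:
play_rows --increments '[[[1,0,0,0.001,0,0,0],[1,0,0,0.001,0,0,0]]]'

```text
time: 33.4
position: [0.4765, 0.2764, -0.0202]
eef_rot: [0.019, 1.0, 0.0, 0.001]
wrist_force: [0.6, -0.2, -1.4]
gripper_width: 0.0598
grasp_force: 64.9
```

Call:
play_rows --increments '[[[1,0,0,0.0015,0,0,0],[1,0,0,0.0015,0,0,0],[0.1,0,0,0.0015,0,0,0],[0.1,0,0,0.0015,0,0,0],[0,0,0,0.0015,0,0,0],[0,0,0,0.0015,0,0,0],[0,0,0,-0.04,0,0,0],[0,0,0,-0.09,0,0,0]]]'

```text
time: 34.2
position: [0.4746, 0.2757, 0.0687]
eef_rot: [0.019, 1.0, -0.001, -0.002]
wrist_force: [1.2, -0.4, 0.3]
gripper_width: 0.0856
grasp_force: 0.0
```

Call:
play_rows --increments '[[[1,0,0,-0.045,0,0,0],[1,0,0,-0.09,0,0,0],[1,0,0,-0.13,0,0,0],[1,0.03,0,-0.16,0,0,0],[1,0.03,0,-0.17,0,0,0],[1,0.03,0,-0.17,0,0,0]]]'

```text
time: 34.8
position: [0.4464, 0.2778, 0.2402]
eef_rot: [0.019, 1.0, 0.001, 0.001]
wrist_force: [-0.7, -0.3, -0.4]
gripper_width: 0.0003
grasp_force: 0.0
```

```bash
python3 tray.py wrist top; python3 - <<'E'
from h import *
D=R.from_euler('z',184.2,degrees=True)*R.from_quat([1,0,0,0]);go([.586,-.326,.16],D)
E
```

```text
34.8 [0.4464 0.2778 0.2402] [1.900e-02 9.998e-01 6.000e-04 1.300e-03] yaw [[-0.999, 0.038], [0.038, 0.999]] w 0.0003 [-0.7 -0.3 -0.4]
wrist slate ctr [0.5288 0.2731] size [0.186 0.079] tray xy 0.0204 -0.0009 corners [[0.434, 0.237], [0.437, 0.316], [0.624, 0.315], [0.62, 0.224]]
wrist slate ctr [0.5084 0.3803] size [0.068 0.151] tray xy -0.0041 0.1054 corners [[0.581, 0.346], [0.43, 0.351], [0.435, 0.411], [0.588, 0.413]]
top slate ctr [0.49   0.3501] size [0.186 0.212] tray xy -0.0213 0.0746 corners [[0.581, 0.46], [0.584, 0.247], [0.399, 0.242], [0.396, 0.452]]
shift [-0.1631 -0.5974  0.0781] turn [-0.  -0.  -6.4] joint6 0.44
```

Call:
play_rows --increments '[[[1,-0.012,-0.043,0,0,0,0],[1,-0.024,-0.086,0,0,0,0],[1,-0.036,-0.129,0,0,0,0],[1,-0.048,-0.172,0,0,0,0],[1,-0.06,-0.215,0,0,0,0],[1,-0.072,-0.258,0,0,0,0],[1,-0.084,-0.301,0,0,0,0],[1,-0.096,-0.344,0,0,0,0]]]'

```text
time: 35.7
position: [0.5286, -0.0722, 0.2372]
eef_rot: [0.02, 1.0, 0.0, -0.001]
wrist_force: [1.1, 0.5, -0.3]
gripper_width: 0.0002
grasp_force: 0.0
```

Call:
play_rows --increments '[[[1,-0.011,-0.043,0,0,0,-1],[1,-0.022,-0.086,0,0,0,-2],[1,-0.033,-0.129,0,0,0,-3],[1,-0.044,-0.172,0.015,0,0,-4],[1,-0.055,-0.215,0.03,0,0,-5.5],[1,-0.067,-0.253,0.05,0,0,-6.4],[1,-0.067,-0.253,0.05,0,0,-6.4],[1,-0.067,-0.253,0.05,0,0,-6.4]]]'

```text
time: 36.5
position: [0.5852, -0.326, 0.1864]
eef_rot: [-0.036, 0.999, 0.001, -0.001]
wrist_force: [-0.3, 0.4, 0.8]
gripper_width: 0.0003
grasp_force: 0.0
```

```bash
python3 caddy.py .055 .035,.034
```

```text
36.5 [ 0.5852 -0.326   0.1864] [-0.0357  0.9994  0.0012 -0.0014] yaw [[-0.997, -0.071], [-0.071, 0.997]] w 0.0003 [-0.3  0.4  0.8]
along -0.02 [(np.float64(-0.111), 211), (np.float64(-0.075), -111), (np.float64(-0.073), -68), (np.float64(0.075), 68), (np.float64(0.081), 103)]
along 0 [(np.float64(-0.111), 212), (np.float64(-0.075), -121), (np.float64(-0.073), -62), (np.float64(0.075), 66), (np.float64(0.081), 110)]
along 0.02 [(np.float64(-0.111), 211), (np.float64(-0.075), -142), (np.float64(-0.073), -36), (np.float64(0.075), 61), (np.float64(0.081), 107)]
across -0.11 []
across -0.09 []
across -0.05 [(np.float64(-0.0385), -43), (np.float64(-0.0355), -63), (np.float64(-0.0345), -30), (np.float64(-0.0335), 23), (np.float64(-0.0325), 57), (np.float64(-0.0305), -82), (np.float64(-0.0295), -81), (np.float64(0.0315), 164), (np.float64(0.0325), -21), (np.float64(0.0335), -75), (np.float64(0.0355), 29), (np.float64(0.0365), 79), (np.float64(0.0375), 23)]
across 0.06 [(np.float64(-0.0385), -34), (np.float64(-0.0365), 29), (np.float64(-0.0345), -71), (np.float64(-0.0325), 54), (np.float64(-0.0315), 38), (np.float64(-0.0305), -32), (np.float64(-0.0295), -107), (np.float64(-0.0285), -40), (np.float64(0.0315), 88), (np.float64(0.0325), 79), (np.float64(0.0335), -77), (np.float64(0.0345), -40), (np.float64(0.0365), 60), (np.float64(0.0375), 50)]
shift [-0.0006 -0.001   0.1536] turn [ 0.1 -0.1 -0. ] joint6 -0.7
```

Call:
play_rows --increments '[[[1,0,0,0.045,0,0,0],[1,0,0,0.09,0,0,0],[1,0,0,0.13,0,0,0],[1,0,0,0.15,0,0,0],[1,0,0,0.152,0,0,0],[1,0,0,0.152,0,0,0]]]'

```text
time: 37.15
position: [0.5862, -0.3248, 0.0379]
eef_rot: [-0.037, 0.999, -0.0, 0.0]
wrist_force: [1.0, 0.5, 0.7]
gripper_width: 0.0001
grasp_force: 0.0
```

Call:
play_rows --increments '[[[1,0,0,0.001,0,0,0],[1,0,0,0.001,0,0,0],[1,0,0,0.001,0,0,0]]]'

```text
time: 37.45
position: [0.5863, -0.3257, 0.037]
eef_rot: [-0.037, 0.999, -0.0, 0.001]
wrist_force: [0.2, -0.4, 0.9]
gripper_width: -0.0001
grasp_force: 0.0
```

Call:
play_rows --increments '[[[1,0,0,0.001,0,0,0],[1,0,0,0.001,0,0,0]]]'

```text
time: 37.65
position: [0.5859, -0.3255, 0.0351]
eef_rot: [-0.037, 0.999, -0.0, 0.0]
wrist_force: [0.3, 0.0, -0.4]
gripper_width: -0.0003
grasp_force: 0.0
```

Call:
play_rows --increments '[[[1,0,0,0.0015,0,0,0],[1,0,0,0.002,0,0,0],[1,0,0,0.002,0,0,0]]]'

```text
time: 37.95
position: [0.5858, -0.3254, 0.0328]
eef_rot: [-0.037, 0.999, 0.0, -0.0]
wrist_force: [-0.5, -0.3, -0.4]
gripper_width: 0.0001
grasp_force: 0.0
```

Call:
play_rows --increments '[[[1,0,0,0.001,0,0,0],[1,0,0,0.001,0,0,0]]]'

```text
time: 38.15
position: [0.5859, -0.3254, 0.032]
eef_rot: [-0.037, 0.999, -0.0, 0.0]
wrist_force: [-0.0, 0.2, -0.8]
gripper_width: 0.0002
grasp_force: 0.0
```

Call:
play_rows --increments '[[[1,0,0,0.001,0,0,0],[1,0,0,0.001,0,0,0]]]'

```text
time: 38.35
position: [0.586, -0.3255, 0.0319]
eef_rot: [-0.037, 0.999, -0.0, 0.0]
wrist_force: [-3.3, 2.3, 12.2]
gripper_width: -0.0002
grasp_force: 6.2
```

Call:
play_rows --increments '[[[1,0.006,0,0,0,0,0],[1,0.013,0,0,0,0,0],[1,0.021,0,0,0,0,0],[1,0.029,0,0,0,0,0],[1,0.037,0,0,0,0,0],[1,0.045,0,0,0,0,0],[1,0.053,0,0,0,0,0],[1,0.059,0,0,0,0,0]]]'

```text
time: 39.15
position: [0.5277, -0.3303, 0.032]
eef_rot: [-0.037, 0.999, -0.001, 0.001]
wrist_force: [2.5, -0.1, 8.0]
gripper_width: -0.0
grasp_force: 4.1
```

Call:
play_rows --increments '[[[1,0,0,-0.03,0,0,0],[0,0,0,-0.08,0,0,0],[0,0.03,0,-0.12,0,0,0],[0,0.06,0,-0.14,0,0,0],[0,0.07,0,-0.14,0,0,0],[0,0.07,0,-0.14,0,0,0]]]'

```text
time: 39.75
position: [0.4564, -0.335, 0.171]
eef_rot: [-0.036, 0.999, -0.0, 0.0]
wrist_force: [-0.0, -0.4, -0.4]
gripper_width: 0.0726
grasp_force: 0.0
```

```bash
python3 caddy.py .055 -.094,.0185
```

```text
39.75 [ 0.4564 -0.335   0.171 ] [-3.590e-02  9.994e-01 -2.000e-04  3.000e-04] yaw [[-0.997, -0.072], [-0.072, 0.997]] w 0.0726 [-0.  -0.4 -0.4]
along -0.02 [(np.float64(-0.135), -154), (np.float64(0.069), 26), (np.float64(0.071), 31), (np.float64(0.087), 97)]
along 0 [(np.float64(-0.135), -167), (np.float64(0.069), 29), (np.float64(0.071), 32), (np.float64(0.087), 99)]
along 0.02 [(np.float64(-0.135), -176), (np.float64(0.069), 29), (np.float64(0.071), 31), (np.float64(0.087), 99)]
across -0.11 [(np.float64(-0.0315), -23), (np.float64(-0.0305), -112), (np.float64(-0.0295), -41), (np.float64(0.0305), 53), (np.float64(0.0315), 105)]
across -0.09 [(np.float64(-0.0315), -27), (np.float64(-0.0305), -110), (np.float64(-0.0295), -40), (np.float64(0.0315), 145)]
across -0.05 [(np.float64(-0.0385), -28), (np.float64(-0.0355), -71), (np.float64(-0.0345), -27), (np.float64(-0.0325), 48), (np.float64(-0.0315), 25), (np.float64(-0.0305), -84), (np.float64(-0.0295), -78), (np.float64(0.0315), 106), (np.float64(0.0335), -61), (np.float64(0.0355), 29), (np.float64(0.0365), 70), (np.float64(0.0375), 27)]
across 0.06 [(np.float64(-0.0355), -21), (np.float64(-0.0345), -55), (np.float64(-0.0325), 38), (np.float64(-0.0315), 45), (np.float64(-0.0295), -78), (np.float64(-0.0285), -76), (np.float64(0.0305), 22), (np.float64(0.0315), 113), (np.float64(0.0325), 28), (np.float64(0.0335), -82), (np.float64(0.0345), -39), (np.float64(0.0365), 62), (np.float64(0.0375), 42)]
shift [-0.0002 -0.0007  0.1518] turn [ 0.  -0.  -0.1] joint6 -0.85
```

Call:
play_rows --increments '[[[0,0,0,0.045,0,0,0],[0,0,0,0.09,0,0,0],[0,0,0,0.13,0,0,0],[0,0,0,0.152,0,0,0],[0,0,0,0.152,0,0,0],[0,0,0,0.152,0,0,0]]]'

```text
time: 40.4
position: [0.4576, -0.3345, 0.0186]
eef_rot: [-0.037, 0.999, 0.001, -0.0]
wrist_force: [-0.5, -0.1, 0.2]
gripper_width: 0.0851
grasp_force: 0.0
```

Call:
play_rows --increments '[[[1,0,0,0,0,0,0],[1,0,0,0,0,0,0],[1,0,0,0,0,0,0],[1,0,0,0,0,0,0],[1,0,0,0,0,0,0]]]'

```text
time: 40.9
position: [0.4581, -0.3354, 0.0204]
eef_rot: [-0.037, 0.999, -0.001, 0.001]
wrist_force: [0.2, 1.1, 6.3]
gripper_width: 0.0594
grasp_force: 62.8
```

Call:
play_rows --increments '[[[1,0,0,-0.01,0,0,0],[1,0,0,-0.03,0,0,0],[1,0,0,-0.06,0,0,0],[1,0,0,-0.1,0,0,0],[1,0,0,-0.135,0,0,0],[1,0,0,-0.135,0,0,0]]]'

```text
time: 41.5
position: [0.4587, -0.3363, 0.1594]
eef_rot: [-0.037, 0.999, -0.003, 0.003]
wrist_force: [-0.1, -0.7, -1.5]
gripper_width: 0.0598
grasp_force: 64.7
```

Call:
play_rows --increments '[[[1,-0.002,0.02,0,0,0,0],[1,-0.006,0.06,0,0,0,0],[1,-0.01,0.1,0,0,0,0],[1,-0.014,0.14,0,0,0,0],[1,-0.018,0.18,0,0,0,0],[1,-0.022,0.22,0,0,0,0],[1,-0.026,0.26,0,0,0,0],[1,-0.03,0.3,0,0,0,0]]]'

```text
time: 42.3
position: [0.464, -0.0312, 0.1536]
eef_rot: [-0.037, 0.999, 0.0, -0.0]
wrist_force: [1.3, 0.4, -1.0]
gripper_width: 0.0594
grasp_force: 64.7
```

Call:
play_rows --increments '[[[1,-0.004,0.04,0,0,0,1],[1,-0.008,0.08,0,0,0,3],[1,-0.012,0.12,0,0,0,5],[1,-0.016,0.16,0,0,0,6.4],[1,-0.02,0.2,0,0,0,6.4],[1,-0.02,0.204,0,0,0,6.4],[1,-0.02,0.204,0,0,0,6.4],[1,-0.02,0.204,0,0,0,6.4]]]'

```text
time: 43.1
position: [0.4696, 0.171, 0.1537]
eef_rot: [0.019, 1.0, -0.0, -0.0]
wrist_force: [-0.5, 0.2, -0.8]
gripper_width: 0.0598
grasp_force: 64.8
```

```bash
python3 - <<'E'
from h import *
st();D=R.from_euler('z',177.8,degrees=True)*R.from_quat([1,0,0,0]);go([.4704,.1712,-.021],D)
E
```

```text
43.1 [0.4696 0.171  0.1537] [ 1.930e-02  9.998e-01 -2.000e-04 -3.000e-04] yaw [[-0.999, 0.039], [0.039, 0.999]] w 0.0598 [-0.5  0.2 -0.8]
shift [-0.0008  0.0003  0.1747] turn [-0. -0. -0.] joint6 0.22
```

Call:
play_rows --increments '[[[1,0,0,0.04,0,0,0],[1,0,0,0.08,0,0,0],[1,0,0,0.12,0,0,0],[1,0,0,0.155,0,0,0],[1,0,0,0.17,0,0,0],[1,0,0,0.176,0,0,0],[1,0,0,0.176,0,0,0],[1,0,0,0.176,0,0,0]]]'

```text
time: 43.9
position: [0.4707, 0.1708, -0.0214]
eef_rot: [0.02, 1.0, 0.0, 0.001]
wrist_force: [-0.3, 0.1, -0.8]
gripper_width: 0.0596
grasp_force: 65.1
```

Call:
play_rows --increments '[[[0.1,0,0,0,0,0,0],[0.1,0,0,0,0,0,0],[0,0,0,0,0,0,0],[0,0,0,0,0,0,0],[0,0,0,-0.04,0,0,0],[0,0,0,-0.09,0,0,0],[0,0,0,-0.14,0,0,0],[0,0,0,-0.19,0,0,0]]]'

```text
time: 44.7
position: [0.4697, 0.1714, 0.1702]
eef_rot: [0.019, 1.0, 0.0, 0.0]
wrist_force: [0.1, 0.8, -0.7]
gripper_width: 0.0852
grasp_force: 0.0
```

Call:
play_rows --increments '[[[0,-0.01,-0.045,-0.02,0,0,0],[0,-0.02,-0.09,-0.04,0,0,0],[0,-0.025,-0.135,-0.04,0,0,0],[0,-0.03,-0.18,-0.04,0,0,0],[0,-0.03,-0.215,-0.04,0,0,0],[0,-0.03,-0.215,-0.04,0,0,0],[0,-0.03,-0.215,-0.04,0,0,0]]]'

```text
time: 45.4
position: [0.4917, -0.0449, 0.2079]
eef_rot: [0.02, 1.0, 0.0, -0.0]
wrist_force: [0.4, -0.4, 1.1]
gripper_width: 0.0857
grasp_force: 0.0
```

```bash
cat > ram.py <<'E'
from h import *
s=st()
for n in('wrist','top'):
    C=cam(n);im=read_camera(n)
    for d in cut_out('ramekin_0',n):
        m=d['region'];col=np.median(im[m],axis=0).round();q=cv2.findNonZero(m.astype(np.uint8));(u,v),r=cv2.minEnclosingCircle(q)
        p=px2w([(u,v)],.025,C)[0]
        if col[0]<col[2]: print(n,round(d['conf'],2),'px',round(u),round(v),round(r),'col',col,'w',p.round(4))
E
python3 ram.py; python3 - <<'E'
from h import *
C=cam('wrist');im=read_camera('wrist')
# rim fit: blue-green mask, components
h=cv2.cvtColor(im,cv2.COLOR_RGB2HSV);m=((h[...,0]>85)&(h[...,0]<115)&(h[...,1]>90)).astype(np.uint8)
m=cv2.morphologyEx(m,cv2.MORPH_OPEN,np.ones((3,3)))
for k in cv2.findContours(m,0,1)[0]:
    if cv2.contourArea(k)>200:print(cv2.boundingRect(k),cv2.contourArea(k))
cv2.imwrite('pics/w11.png',im[...,::-1])
E
python3 tray.py top
```

```text
45.4 [ 0.4917 -0.0449  0.2079] [ 2.010e-02  9.998e-01  1.000e-04 -0.000e+00] yaw [[-0.999, 0.04], [0.04, 0.999]] w 0.0857 [ 0.4 -0.4  1.1]
wrist 0.78 px 301 238 31 col [27. 57. 69.] w [ 0.5536 -0.0365  0.025 ]
wrist 0.56 px 237 264 31 col [23. 44. 55.] w [ 0.5802 -0.1041  0.025 ]
wrist 0.56 px 289 305 30 col [18. 34. 40.] w [ 0.6321 -0.0515  0.025 ]
top 0.59 px 300 177 10 col [37. 69. 79.] w [ 0.6406 -0.0487  0.025 ]
(263, 277, 53, 58) 2368.5
(209, 235, 56, 60) 2527.0
(272, 209, 57, 60) 2576.0
45.65 [ 0.4919 -0.0436  0.208 ] [1.850e-02 9.998e-01 0.000e+00 1.000e-04] yaw [[-0.999, 0.037], [0.037, 0.999]] w 0.0859 [-0.2 -0.1  0.3]
top slate ctr [0.5074 0.1705] size [0.058 0.146] tray xy 0.003 -0.1042 corners [[0.435, 0.201], [0.581, 0.199], [0.58, 0.14], [0.434, 0.143]]
top slate ctr [0.513  0.2772] size [0.142 0.059] tray xy 0.0045 0.0026 corners [[0.583, 0.309], [0.584, 0.25], [0.443, 0.246], [0.442, 0.304]]
top slate ctr [0.5115 0.3806] size [0.058 0.145] tray xy -0.001 0.1059 corners [[0.44, 0.411], [0.585, 0.408], [0.583, 0.349], [0.438, 0.353]]
```

View pics/w11.png

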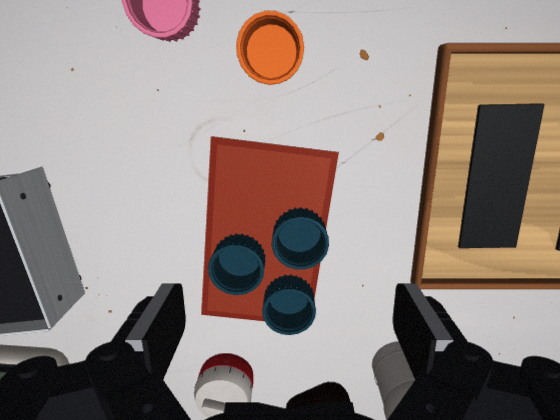

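The wrist view shows three ramekins on the mat, with rims near (300,241), (237,267) and (290,309). The near slate lies flat in the tray, and the top camera finds all three slates at tray y = −0.104, 0.003 and 0.106. Next I'll compute the ramekin centres from their rims.

```bash
cat > rim.py <<'E'
from h import *
from scipy.optimize import least_squares
def rims(zt=.0375):
    C=cam('wrist');im=read_camera('wrist')
    h=cv2.cvtColor(im,cv2.COLOR_RGB2HSV);m=((h[...,0]>85)&(h[...,0]<115)&(h[...,1]>90)).astype(np.uint8)
    m=cv2.morphologyEx(m,cv2.MORPH_OPEN,np.ones((3,3)));t=np.linspace(0,2*np.pi,72);out=[]
    for k in cv2.findContours(m,0,1)[0]:
        if cv2.contourArea(k)<900:continue
        x,y,w,hh=cv2.boundingRect(k)
        def sil(p):  # silhouette box of the cylinder
            q=np.vstack([w2px(np.c_[p[0]+.029*np.cos(t),p[1]+.029*np.sin(t),np.full(72,z)],C) for z in(zt,zt-.036)])
            return np.r_[q.min(0),q.max(0)]
        b=np.array([x-.5,y-.5,x+w-.5,y+hh-.5]);p0=px2w([(x+w/2,y+hh/2)],zt-.015,C)[0,:2]
        r=least_squares(lambda p:sil(p)-b,p0);print('ram',r.x.round(4),'res px',r.fun.round(1));out.append(r.x)
    return out
if __name__=='__main__':
    import sys
    st();rims()
    if len(sys.argv)>1:
        x,y,z,a=map(float,sys.argv[1:]);go([x,y,z],R.from_euler('z',a,degrees=True)*R.from_quat([1,0,0,0]))
E
python3 rim.py .555 -.036 .12 140
```

```text
45.7 [ 0.4919 -0.0437  0.208 ] [1.860e-02 9.998e-01 0.000e+00 1.000e-04] yaw [[-0.999, 0.037], [0.037, 0.999]] w 0.0854 [-0.7 -0.1 -0. ]
ram [ 0.6359 -0.0502] res px [-0.7 -2.1  0.7  2.2]
ram [ 0.5839 -0.103 ] res px [-1.4 -2.   1.5  2.2]
ram [ 0.5562 -0.0357] res px [-1.1 -2.3  1.1  2.4]
shift [-0.0627  0.0101  0.088 ] turn [ 0.   0.  37.9] joint6 -0.22
```

Call:
play_rows --increments '[[[0,-0.02,0.002,0,0,0,8],[0,-0.04,0.005,0,0,0,16],[0,-0.064,0.0104,0,0,0,24],[0,-0.064,0.0104,0.03,0,0,32],[0,-0.064,0.0104,0.06,0,0,38],[0,-0.064,0.0104,0.09,0,0,38],[0,-0.064,0.0104,0.09,0,0,38],[0,-0.064,0.0104,0.09,0,0,38]]]'

```text
time: 46.55
position: [0.5563, -0.0363, 0.1186]
eef_rot: [0.343, 0.939, 0.0, -0.0]
wrist_force: [0.0, -0.0, 1.2]
gripper_width: 0.0854
grasp_force: 0.0
```

```bash
python3 rim.py .5562 -.0357 -.018 140
```

```text
46.55 [ 0.5563 -0.0363  0.1186] [ 3.433e-01  9.392e-01  0.000e+00 -1.000e-04] yaw [[-0.764, 0.645], [0.645, 0.764]] w 0.0854 [ 0.  -0.   1.2]
ram [ 0.6361 -0.0507] res px [-1.7 -3.   1.5  3.2]
ram [ 0.5835 -0.1038] res px [-1.  -2.6  1.1  2.7]
ram [ 0.5557 -0.0362] res px [-0.9 -2.7  0.9  2.8]
shift [1.300e-03 1.000e-04 1.374e-01] turn [ 0.   0.1 -0.2] joint6 0.49
```

Call:
play_rows --increments '[[[0,0,0,0.04,0,0,0],[0,0,0,0.08,0,0,0],[0,0,0,0.115,0,0,0],[0,0,0,0.136,0,0,0],[0,0,0,0.136,0,0,0],[0,0,0,0.136,0,0,0]]]'

```text
time: 47.2
position: [0.5574, -0.0368, -0.0164]
eef_rot: [0.344, 0.939, 0.0, 0.001]
wrist_force: [0.3, 0.1, 0.9]
gripper_width: 0.0855
grasp_force: 0.0
```

Call:
play_rows --increments '[[[1,0,0,0,0,0,0],[1,0,0,0,0,0,0],[1,0,0,0,0,0,0],[1,0,0,0,0,0,0],[1,0,0,0,0,0,0],[1,0,0,-0.001,0,0,0]]]'

```text
time: 47.8
position: [0.5571, -0.0368, -0.0157]
eef_rot: [0.344, 0.939, 0.0, 0.001]
wrist_force: [0.3, 0.1, -0.5]
gripper_width: 0.0555
grasp_force: 63.5
```

Call:
play_rows --increments '[[[1,0,0,-0.02,0,0,0],[1,0,0,-0.06,0,0,0],[1,0,0,-0.1,0,0,0],[1,0,0,-0.12,0,0,-8],[1,0,0,-0.12,0,0,-16],[1,0,0,-0.12,0,0,-24],[1,0,0,-0.12,0,0,-32],[1,0,0,-0.12,0,0,-38]]]'

```text
time: 48.6
position: [0.5564, -0.0366, 0.1036]
eef_rot: [0.016, 1.0, -0.0, 0.0]
wrist_force: [-0.2, 0.4, -0.6]
gripper_width: 0.0554
grasp_force: 64.0
```

```bash
cat > g.py <<'E'
from h import *
import sys
st();x,y,z,a=map(float,sys.argv[1:]);go([x,y,z],R.from_euler('z',a,degrees=True)*R.from_quat([1,0,0,0]))
E
python3 g.py .510 .380 -.0085 177.8
```

```text
48.6 [ 0.5564 -0.0366  0.1036] [ 1.650e-02  9.999e-01 -1.000e-04  4.000e-04] yaw [[-0.999, 0.033], [0.033, 0.999]] w 0.0554 [-0.2  0.4 -0.6]
shift [0.0601 0.4149 0.112 ] turn [-0.   0.   0.3] joint6 -0.18
```

Call:
play_rows --increments '[[[1,0.005,0.03,0,0,0,0],[1,0.012,0.075,0,0,0,0],[1,0.018,0.12,0,0,0,0],[1,0.024,0.165,0,0,0,0],[1,0.03,0.21,0,0,0,0],[1,0.036,0.255,0,0,0,0],[1,0.042,0.3,0,0,0,0],[1,0.05,0.345,0,0,0,0]]]'

```text
time: 49.4
position: [0.5194, 0.312, 0.1037]
eef_rot: [0.019, 1.0, 0.0, 0.001]
wrist_force: [0.8, -0.2, -1.3]
gripper_width: 0.0556
grasp_force: 63.9
```

Call:
play_rows --increments '[[[1,0.005,0.04,0,0,0,0],[1,0.01,0.07,0.02,0,0,0],[1,0.01,0.07,0.06,0,0,0],[1,0.01,0.07,0.09,0,0,0],[1,0.01,0.07,0.102,0,0,0],[1,0.01,0.07,0.106,0,0,0],[1,0.01,0.07,0.106,0,0,0]]]'

```text
time: 50.1
position: [0.5129, 0.3804, -0.0021]
eef_rot: [0.019, 1.0, 0.0, 0.0]
wrist_force: [0.0, 0.0, -0.7]
gripper_width: 0.0555
grasp_force: 64.0
```

```bash
python3 g.py .510 .380 -.0085 177.8
```

```text
50.1 [ 0.5129  0.3804 -0.0021] [1.950e-02 9.998e-01 2.000e-04 5.000e-04] yaw [[-0.999, 0.039], [0.039, 0.999]] w 0.0555 [ 0.   0.  -0.7]
shift [ 0.0029 -0.0006  0.0064] turn [ 0.   0.1 -0. ] joint6 0.55
```

Call:
play_rows --increments '[[[1,0.003,0,0.003,0,0,0],[1,0.003,0,0.004,0,0,0],[1,0.003,0,0.004,0,0,0]]]'

```text
time: 50.4
position: [0.5095, 0.3806, -0.0064]
eef_rot: [0.019, 1.0, 0.0, 0.0]
wrist_force: [-0.6, 0.3, -1.3]
gripper_width: 0.0557
grasp_force: 64.0
```

Call:
play_rows --increments '[[[1,0,0,0.0015,0,0,0],[1,0,0,0.0015,0,0,0]]]'

```text
time: 50.6
position: [0.5097, 0.3807, -0.0074]
eef_rot: [0.019, 1.0, 0.0, 0.001]
wrist_force: [-3.8, -2.7, 11.5]
gripper_width: 0.0559
grasp_force: 65.0
```

Call:
play_rows --increments '[[[1,0,0,0.001,0,0,0],[1,0,0,0.001,0,0,0]]]'

```text
time: 50.8
position: [0.5098, 0.3807, -0.0074]
eef_rot: [0.019, 1.0, 0.0, 0.001]
wrist_force: [-7.3, -4.6, 24.4]
gripper_width: 0.0558
grasp_force: 66.2
```

Call:
play_rows --increments '[[[1,0,0,-0.0015,0,0,0],[1,0,0,-0.0015,0,0,0],[0,0,0,-0.0015,0,0,0],[0,0,0,-0.0015,0,0,0],[0,0,0,-0.0015,0,0,0],[0,0,0,-0.0015,0,0,0],[0,0,0,-0.05,0,0,0],[0,0,0,-0.1,0,0,0]]]'

```text
time: 51.6
position: [0.5083, 0.3799, 0.0905]
eef_rot: [0.019, 1.0, -0.001, -0.001]
wrist_force: [1.1, 0.5, 0.7]
gripper_width: 0.0855
grasp_force: 0.0
```

Call:
play_rows --increments '[[[0,-0.005,-0.04,-0.03,0,0,0],[0,-0.01,-0.085,-0.06,0,0,0],[0,-0.015,-0.13,-0.09,0,0,0],[0,-0.02,-0.175,-0.11,0,0,0],[0,-0.025,-0.22,-0.11,0,0,0],[0,-0.035,-0.265,-0.11,0,0,0],[0,-0.04,-0.31,-0.11,0,0,0],[0,-0.05,-0.355,-0.11,0,0,0]]]'

```text
time: 52.4
position: [0.5452, 0.022, 0.2007]
eef_rot: [0.019, 1.0, 0.0, 0.0]
wrist_force: [0.6, 0.6, -0.3]
gripper_width: 0.0854
grasp_force: 0.0
```

Call:
play_rows --increments '[[[0,-0.01,-0.045,0,0,0,0],[0,-0.02,-0.08,0,0,0,0],[0,-0.02,-0.08,0,0,0,0],[0,-0.02,-0.08,0,0,0,0]]]'

```text
time: 52.8
position: [0.5624, -0.0575, 0.2002]
eef_rot: [0.02, 1.0, 0.0, -0.0]
wrist_force: [-0.5, 0.8, -0.1]
gripper_width: 0.0856
grasp_force: 0.0
```

```bash
python3 rim.py .636 -.0505 -.0165 177.8; python3 ram.py
```

```text
52.8 [ 0.5624 -0.0575  0.2002] [ 2.010e-02  9.998e-01  2.000e-04 -2.000e-04] yaw [[-0.999, 0.04], [0.04, 0.999]] w 0.0856 [-0.5  0.8 -0.1]
ram [ 0.6361 -0.0502] res px [-0.4 -2.4  0.4  2.5]
ram [ 0.5837 -0.1029] res px [-1.4 -2.4  1.6  2.5]
shift [-0.0734  0.0089  0.2168] turn [ 0. -0. -0.] joint6 -0.21
52.85 [ 0.5623 -0.0566  0.2003] [ 1.950e-02  9.998e-01  1.000e-04 -1.000e-04] yaw [[-0.999, 0.039], [0.039, 0.999]] w 0.0851 [-0.4  0.2 -0.5]
wrist 0.78 px 299 249 31 col [26. 55. 67.] w [ 0.6334 -0.0502  0.025 ]
wrist 0.59 px 243 202 33 col [28. 60. 75.] w [ 0.5812 -0.1035  0.025 ]
top 0.86 px 141 222 11 col [43. 79. 90.] w [0.5091 0.3851 0.025 ]
```

Call:
play_rows --increments '[[[0,-0.04,0.004,0,0,0,0],[0,-0.0735,0.0085,0.03,0,0,0],[0,-0.0735,0.0085,0.075,0,0,0],[0,-0.0735,0.0085,0.12,0,0,0],[0,-0.0735,0.0085,0.16,0,0,0],[0,-0.0735,0.0085,0.2,0,0,0],[0,-0.0735,0.0085,0.217,0,0,0],[0,-0.0735,0.0085,0.217,0,0,0]]]'

```text
time: 53.85
position: [0.6345, -0.0501, -0.0189]
eef_rot: [0.019, 1.0, 0.0, -0.002]
wrist_force: [0.1, -0.0, 1.1]
gripper_width: 0.0851
grasp_force: 0.0
```

Call:
play_rows --increments '[[[0,0,0,0,0,0,0],[1,0,0,0,0,0,0],[1,0,0,0,0,0,0],[1,0,0,0,0,0,0],[1,0,0,0,0,0,0],[1,0,0,0,0,0,0]]]'

```text
time: 54.45
position: [0.6372, -0.0513, -0.0148]
eef_rot: [0.019, 1.0, -0.0, 0.001]
wrist_force: [-2.1, 1.2, 10.9]
gripper_width: 0.055
grasp_force: 62.7
```

Call:
play_rows --increments '[[[1,0,0,-0.02,0,0,0],[1,0,0,-0.06,0,0,0],[1,0,0,-0.1,0,0,0],[1,0,0,-0.12,0,0,0],[1,0,0,-0.12,0,0,0]]]'

```text
time: 54.95
position: [0.6381, -0.0516, 0.1073]
eef_rot: [0.019, 1.0, -0.001, 0.003]
wrist_force: [0.4, 0.9, -1.4]
gripper_width: 0.0549
grasp_force: 63.9
```

```bash
python3 g.py .510 .2765 -.003 177.8
```

```text
54.95 [ 0.6381 -0.0516  0.1073] [ 1.930e-02  9.998e-01 -6.000e-04  3.000e-03] yaw [[-0.999, 0.039], [0.039, 0.999]] w 0.0549 [ 0.4  0.9 -1.4]
shift [0.1413 0.323  0.1091] turn [-0.1  0.3 -0. ] joint6 -0.17
```

Call:
play_rows --increments '[[[1,0.015,0.03,0,0,0,0],[1,0.032,0.07,0,0,0,0],[1,0.05,0.11,0,0,0,0],[1,0.068,0.15,0,0,0,0],[1,0.086,0.19,0,0,0,0],[1,0.104,0.23,0,0,0,0],[1,0.122,0.27,0,0,0,0],[1,0.141,0.322,0,0,0,0]]]'

```text
time: 55.75
position: [0.5082, 0.2719, 0.1029]
eef_rot: [0.02, 1.0, -0.0, -0.0]
wrist_force: [0.6, -0.1, -0.5]
gripper_width: 0.0548
grasp_force: 63.9
```

Call:
play_rows --increments '[[[1,0,0,0,0,0,0],[1,0,0,0.04,0,0,0],[1,0,0,0.08,0,0,0],[1,0,0,0.1,0,0,0],[1,0,0,0.104,0,0,0],[1,0,0,0.104,0,0,0]]]'

```text
time: 56.35
position: [0.5093, 0.2705, -0.0008]
eef_rot: [0.019, 1.0, -0.0, -0.0]
wrist_force: [-0.0, 0.3, -1.1]
gripper_width: 0.0551
grasp_force: 63.9
```

```bash
python3 g.py .510 .2765 -.0065 177.8
```

```text
56.35 [ 0.5093  0.2705 -0.0008] [ 1.940e-02  9.998e-01 -2.000e-04 -4.000e-04] yaw [[-0.999, 0.039], [0.039, 0.999]] w 0.0551 [-0.   0.3 -1.1]
shift [-0.0005  0.006   0.0057] turn [-0. -0. -0.] joint6 0.39
```

Call:
play_rows --increments '[[[1,0,0.005,0.002,0,0,0],[1,0,0.005,0.004,0,0,0],[1,0,0.005,0.004,0,0,0]]]'

```text
time: 56.65
position: [0.51, 0.2762, -0.004]
eef_rot: [0.019, 1.0, 0.0, 0.001]
wrist_force: [0.5, -0.6, -0.5]
gripper_width: 0.0547
grasp_force: 63.9
```

Call:
play_rows --increments '[[[1,0,0,0.0015,0,0,0],[1,0,0,0.0015,0,0,0]]]'

```text
time: 56.85
position: [0.5097, 0.2759, -0.006]
eef_rot: [0.019, 1.0, 0.0, 0.0]
wrist_force: [0.9, -0.3, -0.9]
gripper_width: 0.055
grasp_force: 63.9
```

Call:
play_rows --increments '[[[1,0,0,0.001,0,0,0],[1,0,0,0.001,0,0,0]]]'

```text
time: 57.05
position: [0.5098, 0.2759, -0.0063]
eef_rot: [0.019, 1.0, 0.0, 0.0]
wrist_force: [-4.3, -1.0, 12.0]
gripper_width: 0.0548
grasp_force: 65.1
```

Call:
play_rows --increments '[[[1,0,0,0.0005,0,0,0],[1,0,0,0.0005,0,0,0]]]'

```text
time: 57.25
position: [0.5098, 0.2759, -0.0063]
eef_rot: [0.019, 1.0, 0.0, 0.001]
wrist_force: [-5.1, -1.8, 20.2]
gripper_width: 0.0551
grasp_force: 65.9
```

Call:
play_rows --increments '[[[1,0,0,-0.0015,0,0,0],[1,0,0,-0.0015,0,0,0],[0,0,0,-0.0015,0,0,0],[0,0,0,-0.0015,0,0,0],[0,0,0,-0.0015,0,0,0],[0,0,0,-0.0015,0,0,0],[0,0,0,-0.05,0,0,0],[0,0,0,-0.1,0,0,0]]]'

```text
time: 58.05
position: [0.5085, 0.2754, 0.0927]
eef_rot: [0.019, 1.0, -0.001, -0.001]
wrist_force: [1.1, 0.8, 0.8]
gripper_width: 0.0857
grasp_force: 0.0
```

Call:
play_rows --increments '[[[0,0,-0.03,-0.04,0,0,0],[0,-0.005,-0.075,-0.08,0,0,0],[0,-0.01,-0.12,-0.11,0,0,0],[0,-0.015,-0.165,-0.11,0,0,0],[0,-0.02,-0.21,-0.11,0,0,0],[0,-0.025,-0.255,-0.11,0,0,0],[0,-0.03,-0.3,-0.11,0,0,0],[0,-0.035,-0.345,-0.11,0,0,0]]]'

```text
time: 58.85
position: [0.5311, -0.0722, 0.2026]
eef_rot: [0.019, 1.0, -0.0, 0.0]
wrist_force: [1.3, 0.2, 0.2]
gripper_width: 0.0853
grasp_force: 0.0
```

Call:
play_rows --increments '[[[0,0,-0.03,0,0,0,0],[0,0,-0.03,0,0,0,0],[0,0,-0.03,0,0,0,0]]]'

```text
time: 59.15
position: [0.53, -0.1006, 0.2023]
eef_rot: [0.02, 1.0, 0.0, -0.0]
wrist_force: [-0.2, -0.0, -0.7]
gripper_width: 0.0851
grasp_force: 0.0
```

```bash
python3 rim.py .5837 -.103 -.0165 177.8; python3 ram.py
```

```text
59.15 [ 0.53   -0.1006  0.2023] [ 2.000e-02  9.998e-01  1.000e-04 -0.000e+00] yaw [[-0.999, 0.04], [0.04, 0.999]] w 0.0851 [-0.2 -0.  -0.7]
ram [ 0.5843 -0.1029] res px [-1.3 -2.4  1.2  2.5]
shift [-0.0538 -0.0011  0.2189] turn [ 0.  0. -0.] joint6 -0.3
59.2 [ 0.53   -0.0998  0.2024] [1.940e-02 9.998e-01 1.000e-04 0.000e+00] yaw [[-0.999, 0.039], [0.039, 0.999]] w 0.0855 [-0.4 -0.1  0.1]
wrist 0.93 px 289 231 32 col [26. 55. 67.] w [ 0.5812 -0.1029  0.025 ]
top 0.71 px 179 222 11 col [44. 80. 92.] w [0.5092 0.2802 0.025 ]
top 0.63 px 141 222 11 col [42. 78. 89.] w [0.5099 0.3846 0.025 ]
```

Ramekins 1 and 2 stand on their slates. Now the last one.

Call:
play_rows --increments '[[[0,-0.03,-0.001,0.02,0,0,0],[0,-0.054,-0.001,0.06,0,0,0],[0,-0.054,-0.001,0.1,0,0,0],[0,-0.054,-0.001,0.14,0,0,0],[0,-0.054,-0.001,0.18,0,0,0],[0,-0.054,-0.001,0.21,0,0,0],[0,-0.054,-0.001,0.218,0,0,0],[0,-0.054,-0.001,0.218,0,0,0]]]'

```text
time: 60.2
position: [0.5837, -0.1027, -0.0159]
eef_rot: [0.019, 1.0, 0.0, -0.001]
wrist_force: [-0.2, 0.5, 0.8]
gripper_width: 0.0852
grasp_force: 0.0
```

Call:
play_rows --increments '[[[0,0,0,0,0,0,0],[1,0,0,0,0,0,0],[1,0,0,0,0,0,0],[1,0,0,0,0,0,0],[1,0,0,0,0,0,0],[1,0,0,0,0,0,0]]]'

```text
time: 60.8
position: [0.5849, -0.1035, -0.014]
eef_rot: [0.019, 1.0, -0.0, 0.001]
wrist_force: [-3.0, 0.5, 13.3]
gripper_width: 0.0551
grasp_force: 62.0
```

Call:
play_rows --increments '[[[1,0,0,-0.02,0,0,0],[1,0,0,-0.06,0,0,0],[1,0,0,-0.1,0,0,0],[1,0,0,-0.12,0,0,0],[1,0,0,-0.12,0,0,0]]]'

```text
time: 61.3
position: [0.5857, -0.1038, 0.1079]
eef_rot: [0.019, 1.0, -0.001, 0.003]
wrist_force: [0.8, -0.5, -1.4]
gripper_width: 0.0549
grasp_force: 64.1
```

```bash
python3 g.py .508 .1705 -.002 177.8
```

```text
61.3 [ 0.5857 -0.1038  0.1079] [ 1.930e-02  9.998e-01 -8.000e-04  2.700e-03] yaw [[-0.999, 0.039], [0.039, 0.999]] w 0.0549 [ 0.8 -0.5 -1.4]
shift [0.0888 0.2713 0.109 ] turn [-0.1  0.3 -0. ] joint6 -0.27
```

Call:
play_rows --increments '[[[1,0.01,0.03,0,0,0,0],[1,0.022,0.07,0,0,0,0],[1,0.035,0.11,0,0,0,0],[1,0.048,0.15,0,0,0,0],[1,0.061,0.19,0,0,0,0],[1,0.075,0.23,0,0,0,0],[1,0.088,0.273,0,0,0,0],[1,0.088,0.273,0,0,0,0]]]'

```text
time: 62.1
position: [0.5045, 0.1768, 0.1037]
eef_rot: [0.017, 1.0, 0.0, -0.001]
wrist_force: [-0.5, -0.4, -1.2]
gripper_width: 0.0551
grasp_force: 64.1
```

Call:
play_rows --increments '[[[1,0,0,0,0,0,0],[1,0,0,0.04,0,0,0],[1,0,0,0.08,0,0,0],[1,0,0,0.1,0,0,0],[1,0,0,0.106,0,0,0],[1,0,0,0.106,0,0,0]]]'

```text
time: 62.7
position: [0.5066, 0.172, -0.002]
eef_rot: [0.02, 1.0, -0.0, -0.001]
wrist_force: [0.0, 0.5, -0.7]
gripper_width: 0.0546
grasp_force: 64.1
```

```bash
python3 g.py .508 .1705 -.0057 177.8
```

```text
62.7 [ 0.5066  0.172  -0.002 ] [ 1.990e-02  9.998e-01 -2.000e-04 -5.000e-04] yaw [[-0.999, 0.04], [0.04, 0.999]] w 0.0546 [ 0.   0.5 -0.7]
shift [-0.0015 -0.0015  0.0037] turn [-0.  -0.1 -0.1] joint6 0.21
```

Call:
play_rows --increments '[[[1,-0.001,-0.001,0.002,0,0,0],[1,-0.001,-0.001,0.003,0,0,0],[1,-0.001,-0.001,0.003,0,0,0]]]'

```text
time: 63.0
position: [0.5082, 0.1719, -0.0039]
eef_rot: [0.019, 1.0, 0.0, 0.001]
wrist_force: [-0.3, -0.3, -0.5]
gripper_width: 0.055
grasp_force: 64.1
```

Call:
play_rows --increments '[[[1,0,0,0.001,0,0,0],[1,0,0,0.001,0,0,0]]]'

```text
time: 63.2
position: [0.5077, 0.1719, -0.0054]
eef_rot: [0.019, 1.0, 0.0, 0.0]
wrist_force: [0.4, 0.2, -0.5]
gripper_width: 0.055
grasp_force: 64.1
```

Call:
play_rows --increments '[[[1,0,0,0.001,0,0,0],[1,0,0,0.001,0,0,0],[0,0,0,0.0005,0,0,0],[0,0,0,0.0005,0,0,0],[0,0,0,0.0005,0,0,0],[0,0,0,0.0005,0,0,0],[0,0,0,-0.045,0,0,0],[0,0,0,-0.09,0,0,0]]]'

```text
time: 64.0
position: [0.5066, 0.1717, 0.0849]
eef_rot: [0.019, 1.0, -0.0, -0.001]
wrist_force: [0.5, 0.3, -0.4]
gripper_width: 0.0852
grasp_force: 0.0
```

Call:
play_rows --increments '[[[0,0,0,-0.05,0,0,0],[0,0,0,-0.1,0,0,0],[0,0,-0.03,-0.14,0,0,0],[0,0,-0.07,-0.18,0,0,0],[0,0,-0.11,-0.2,0,0,0],[0,0,-0.15,-0.2,0,0,0],[0,0,-0.19,-0.2,0,0,0],[0,0,-0.2,-0.2,0,0,0]]]'

```text
time: 64.8
position: [0.4997, -0.031, 0.2844]
eef_rot: [0.021, 1.0, -0.0, 0.0]
wrist_force: [-0.6, -0.1, -0.3]
gripper_width: 0.0855
grasp_force: 0.0
```

```bash
python3 ram.py; python3 tray.py top; python3 - <<'E'
from h import *
C=cam('top');im=read_camera('top')
for q,z in(("spice_jar",.08),("slate_0",.05),("shaker",.09),("timer",.06)):
    for d in cut_out(q,"top")[:3]:
        r=cv2.minAreaRect(cv2.findNonZero(d['region'].astype(np.uint8)));print(q,round(d['conf'],2),np.round(r[1]),px2w([r[0]],z,C)[0].round(3))
C=cam('top');h=cv2.cvtColor(im,cv2.COLOR_RGB2HSV);m=((h[...,0]>85)&(h[...,0]<115)&(h[...,1]>90)).astype(np.uint8);m[:150]=0;m[290:]=0;m[:,260:]=0;m[:,115:]=m[:,115:]
for k in cv2.findContours(m,0,1)[0]:
    if cv2.contourArea(k)>100:(c,r)=cv2.minEnclosingCircle(k);print('ramekin',px2w([c],.03,C)[0].round(4),round(r,1))
E
```

```text
64.8 [ 0.4997 -0.031   0.2844] [ 2.070e-02  9.998e-01 -3.000e-04  1.000e-04] yaw [[-0.999, 0.041], [0.041, 0.999]] w 0.0855 [-0.6 -0.1 -0.3]
wrist 0.75 px 466 162 31 col [20. 38. 47.] w [0.5053 0.1742 0.025 ]
top 0.83 px 141 222 11 col [43. 79. 91.] w [0.5099 0.3856 0.025 ]
top 0.78 px 163 207 11 col [38. 69. 79.] w [0.5511 0.3264 0.025 ]
top 0.56 px 217 223 11 col [43. 81. 93.] w [0.5092 0.1762 0.025 ]
top 0.43 px 402 209 31 col [114. 120. 121.] w [ 0.556  -0.3292  0.025 ]
65.0 [ 0.4999 -0.0273  0.2843] [ 1.930e-02  9.998e-01  2.000e-04 -0.000e+00] yaw [[-0.999, 0.039], [0.039, 0.999]] w 0.0857 [-0.4  0.4  0.6]
top slate ctr [0.5074 0.1704] size [0.057 0.146] tray xy 0.003 -0.1044 corners [[0.435, 0.2], [0.581, 0.199], [0.58, 0.141], [0.434, 0.142]]
top slate ctr [0.513 0.28 ] size [0.142 0.064] tray xy 0.0044 0.0054 corners [[0.583, 0.314], [0.584, 0.25], [0.443, 0.246], [0.442, 0.309]]
top slate ctr [0.5115 0.382 ] size [0.058 0.144] tray xy -0.001 0.1072 corners [[0.44, 0.41], [0.584, 0.412], [0.583, 0.353], [0.439, 0.353]]
spice_jar 0.97 [20. 27.] [ 0.542 -0.456  0.08 ]
slate_0 0.98 [23. 54.] [0.506 0.165 0.05 ]
slate_0 0.91 [23. 54.] [0.51  0.371 0.05 ]
slate_0 0.77 [23. 54.] [0.512 0.267 0.05 ]
shaker 0.6 [30. 25.] [0.731 0.08  0.09 ]
timer 0.71 [23. 26.] [ 0.739 -0.127  0.06 ]
ramekin [0.5083 0.1735 0.03  ] 11.0
ramekin [0.5094 0.3817 0.03  ] 11.4
ramekin [0.5497 0.3257 0.03  ] 11.9
ramekin [0.5227 0.0814 0.03  ] 62.0
```

The middle ramekin has been knocked to about (0.550, 0.326), and everything else is in place. I'll look at it from near.

Call:
play_rows --increments '[[[0,0.002,0.045,0,0,0,0],[0,0.004,0.09,0,0,0,0],[0,0.006,0.135,0,0,0,0],[0,0.008,0.18,0,0,0,0],[0,0.01,0.225,0,0,0,0],[0,0.012,0.27,0.02,0,0,0],[0,0.014,0.315,0.04,0,0,0],[0,0.014,0.35,0.07,0,0,0]]]'

```text
time: 66.1
position: [0.4991, 0.3255, 0.2145]
eef_rot: [0.018, 1.0, 0.001, 0.001]
wrist_force: [1.2, -1.1, -0.1]
gripper_width: 0.0855
grasp_force: 0.0
```

Call:
play_rows --increments '[[[0,0,0,0,0,0,0],[0,0,0,0,0,0,0]]]'

```text
time: 66.3
position: [0.4988, 0.3229, 0.214]
eef_rot: [0.018, 1.0, -0.0, -0.001]
wrist_force: [0.2, -0.6, 0.8]
gripper_width: 0.0856
grasp_force: 0.0
```

```bash
python3 - <<'E'
from rim import *
st();rims(.046)
C=cam('wrist');im=read_camera('wrist')
for d in cut_out('slate_1','wrist'):
    q=cv2.minAreaRect(cv2.findNonZero(d['region'].astype(np.uint8)));b=px2w(cv2.boxPoints(q),.01,C)[:,:2];print('slate',round(d['conf'],2),b.mean(0).round(4),np.linalg.norm(b-np.roll(b,1,0),axis=1)[:2].round(3),b.round(3).tolist())
for d in cut_out('ramekin_1','wrist'):print(round(d['conf'],2),np.round(d['extent']))
E
python3 g.py .550 .326 .11 127
```

```text
66.3 [0.4988 0.3229 0.214 ] [ 1.840e-02  9.998e-01 -4.000e-04 -5.000e-04] yaw [[-0.999, 0.037], [0.037, 0.999]] w 0.0856 [ 0.2 -0.6  0.8]
ram [0.5475 0.3237] res px [-0.2 -2.2  0.2  2.3]
ram [0.5065 0.17  ] res px [-2.  -0.9  2.2  1.1]
ram [0.5068 0.3794] res px [-1.3 -1.1  1.2  1.2]
slate 0.91 [0.505  0.1676] [0.155 0.062] [[0.43, 0.14], [0.425, 0.202], [0.579, 0.199], [0.585, 0.129]]
slate 0.69 [0.5079 0.3813] [0.148 0.061] [[0.433, 0.35], [0.435, 0.411], [0.583, 0.417], [0.581, 0.348]]
0.93 [100. 158. 174. 228.]
0.76 [319. 154. 381. 218.]
0.59 [266. 195. 323. 257.]
66.5 [0.4999 0.3216 0.2156] [1.990e-02 9.998e-01 3.000e-04 8.000e-04] yaw [[-0.999, 0.04], [0.04, 0.999]] w 0.0849 [ 0.3 -0.5  0.1]
shift [-0.0497  0.0063  0.1057] turn [ 0.1  0.1 50.7] joint6 0.47
```

Call:
play_rows --increments '[[[0,-0.02,0.002,0,0,0,8],[0,-0.048,0.003,0,0,0,16],[0,-0.048,0.003,0.02,0,0,24],[0,-0.048,0.003,0.05,0,0,32],[0,-0.048,0.003,0.08,0,0,40],[0,-0.048,0.003,0.1,0,0,48],[0,-0.048,0.003,0.1,0,0,51],[0,-0.048,0.003,0.1,0,0,51]]]'

```text
time: 67.3
position: [0.5478, 0.3226, 0.1148]
eef_rot: [0.449, 0.894, 0.0, 0.0]
wrist_force: [0.2, 0.4, 0.7]
gripper_width: 0.0854
grasp_force: 0.0
```

```bash
python3 - <<'E'
from rim import *
st();rims(.046)
E
python3 g.py .5475 .3237 -.008 127
```

```text
67.3 [0.5478 0.3226 0.1148] [4.487e-01 8.937e-01 1.000e-04 2.000e-04] yaw [[-0.597, 0.802], [0.802, 0.597]] w 0.0854 [0.2 0.4 0.7]
ram [0.4955 0.173 ] res px [-12.2 -11.2  13.8  12.9]
ram [0.5487 0.3224] res px [-1.3 -3.7  1.2  3.9]
ram [0.5063 0.3794] res px [-0.1 -0.3  0.1  0.4]
67.35 [0.5481 0.3229 0.1153] [4.477e-01 8.942e-01 5.000e-04 4.000e-04] yaw [[-0.599, 0.801], [0.801, 0.599]] w 0.0854 [1.1 0.3 0.3]
shift [ 1.000e-03 -1.000e-04  1.233e-01] turn [ 0.1  0.  -0.2] joint6 1.33
```

Call:
play_rows --increments '[[[0,0,0,0.04,0,0,0],[0,0,0,0.08,0,0,0],[0,0,0,0.11,0,0,0],[0,0,0,0.122,0,0,0],[0,0,0,0.122,0,0,0],[0,0,0,0.122,0,0,0]]]'

```text
time: 67.95
position: [0.5486, 0.3237, -0.0059]
eef_rot: [0.448, 0.894, 0.001, 0.001]
wrist_force: [0.6, -0.4, 0.1]
gripper_width: 0.0853
grasp_force: 0.0
```

Call:
play_rows --increments '[[[1,0,0,0,0,0,0],[1,0,0,0,0,0,0],[1,0,0,0,0,0,0],[1,0,0,0,0,0,0],[1,0,0,0,0,0,0]]]'

```text
time: 68.45
position: [0.5482, 0.3238, -0.0055]
eef_rot: [0.448, 0.894, 0.001, 0.001]
wrist_force: [-4.1, -1.8, 15.3]
gripper_width: 0.0567
grasp_force: 60.3
```

Call:
play_rows --increments '[[[1,0,0,-0.01,0,0,0],[1,0,0,-0.025,0,0,0],[1,0,0,-0.04,0,0,0],[1,0,0,-0.04,0,0,0]]]'

```text
time: 68.85
position: [0.5488, 0.3241, 0.0349]
eef_rot: [0.448, 0.894, 0.001, 0.001]
wrist_force: [0.3, 0.4, -1.5]
gripper_width: 0.0562
grasp_force: 63.6
```

```bash
python3 - <<'E'
from h import *
C=cam('top');im=read_camera('top')
m=(im.max(2)<70)
E
python3 g.py .511 .2765 .0 127
```

```text
68.9 [0.5482 0.3238 0.0336] [4.478e-01 8.941e-01 9.000e-04 8.000e-04] yaw [[-0.599, 0.801], [0.801, 0.599]] w 0.0563 [-0.4  0.3 -1.3]
shift [-0.0155 -0.0582  0.0335] turn [ 0.1  0.  -0.2] joint6 1.33
```

Call:
play_rows --increments '[[[1,-0.005,-0.015,-0.015,0,0,0],[1,-0.01,-0.035,-0.015,0,0,0],[1,-0.015,-0.058,-0.015,0,0,0],[1,-0.015,-0.058,0,0,0,0],[1,-0.015,-0.058,0.025,0,0,0],[1,-0.015,-0.058,0.035,0,0,0],[1,-0.015,-0.058,0.037,0,0,0],[1,-0.015,-0.058,0.037,0,0,0]]]'

```text
time: 69.7
position: [0.5097, 0.2764, -0.0044]
eef_rot: [0.448, 0.894, -0.0, -0.0]
wrist_force: [-2.9, -2.5, 9.9]
gripper_width: 0.0564
grasp_force: 61.8
```

Call:
play_rows --increments '[[[1,0,0,0.0015,0,0,0],[1,0,0,0.0015,0,0,0]]]'

```text
time: 69.9
position: [0.5102, 0.2763, -0.0048]
eef_rot: [0.448, 0.894, -0.0, 0.001]
wrist_force: [-6.3, -6.9, 26.2]
gripper_width: 0.0567
grasp_force: 63.1
```

Call:
play_rows --increments '[[[1,0,0,0.001,0,0,0],[1,0,0,0.001,0,0,0]]]'

```text
time: 70.1
position: [0.5104, 0.2763, -0.0052]
eef_rot: [0.448, 0.894, 0.0, 0.001]
wrist_force: [-9.3, -9.1, 33.6]
gripper_width: 0.0563
grasp_force: 63.8
```

Contact. I'll ease off, release, go up and away, and then verify.

Call:
play_rows --increments '[[[1,0,0,-0.003,0,0,0],[1,0,0,-0.003,0,0,0],[0,0,0,-0.003,0,0,0],[0,0,0,-0.003,0,0,0],[0,0,0,-0.003,0,0,0],[0,0,0,-0.003,0,0,0],[0,0,0,-0.05,0,0,0],[0,0,0,-0.1,0,0,0]]]'

```text
time: 70.9
position: [0.5089, 0.2763, 0.0931]
eef_rot: [0.448, 0.894, -0.001, -0.001]
wrist_force: [1.0, 0.8, 0.2]
gripper_width: 0.0855
grasp_force: 0.0
```

Call:
play_rows --increments '[[[0,0,0,-0.05,0,0,0],[0,0,0,-0.1,0,0,0],[0,-0.03,-0.03,-0.14,0,0,0],[0,-0.06,-0.06,-0.16,0,0,0],[0,-0.1,-0.09,-0.16,0,0,0],[0,-0.13,-0.12,-0.16,0,0,0],[0,-0.16,-0.15,-0.16,0,0,0],[0,-0.19,-0.18,-0.16,0,0,0]]]'

```text
time: 71.7
position: [0.4791, 0.0151, 0.253]
eef_rot: [0.448, 0.894, 0.0, 0.0]
wrist_force: [0.9, -0.9, -0.8]
gripper_width: 0.0854
grasp_force: 0.0
```

Call:
play_rows --increments '[[[0,0,0,0,0,0,0],[0,0,0,0,0,0,0]]]'

```text
time: 71.9
position: [0.4796, 0.0161, 0.253]
eef_rot: [0.449, 0.894, 0.0, 0.0]
wrist_force: [-0.2, 0.5, -1.5]
gripper_width: 0.0854
grasp_force: 0.0
```

```bash
python3 tray.py top; python3 - <<'E'
from h import *
C=cam('top');im=read_camera('top');h=cv2.cvtColor(im,cv2.COLOR_RGB2HSV);m=((h[...,0]>85)&(h[...,0]<115)&(h[...,1]>90)).astype(np.uint8);m[:150]=0;m[290:]=0;m[:,260:]=0
for k in cv2.findContours(m,0,1)[0]:
    if cv2.contourArea(k)>100:(c,r)=cv2.minEnclosingCircle(k);print('ramekin',px2w([c],.03,C)[0].round(4),round(r,1))
for d in cut_out('spice_jar','top')[:2]:print('jar',d['conf'],d['extent'])
for d in cut_out('ramekin_0','top'):print(round(d['conf'],2),np.round(d['extent']))
p=cam('scene');read_camera('scene')
for q in('spice_jar','slate_0','ramekin_0'):
  for d in cut_out(q,'scene'):print(q,round(d['conf'],2),np.round(d['extent']))
E
```

```text
71.9 [0.4796 0.0161 0.253 ] [4.488e-01 8.936e-01 1.000e-04 1.000e-04] yaw [[-0.597, 0.802], [0.802, 0.597]] w 0.0854 [-0.2  0.5 -1.5]
top slate ctr [0.513  0.2772] size [0.142 0.059] tray xy 0.0045 0.0026 corners [[0.583, 0.309], [0.584, 0.25], [0.443, 0.246], [0.442, 0.304]]
top slate ctr [0.5115 0.3806] size [0.058 0.145] tray xy -0.001 0.1058 corners [[0.44, 0.411], [0.585, 0.408], [0.583, 0.349], [0.438, 0.353]]
ramekin [0.5094 0.3817 0.03  ] 11.4
ramekin [0.5114 0.2765 0.03  ] 11.2
ramekin [0.4821 0.1294 0.03  ] 56.0
jar 0.83 [438.3, 202.8, 468.9, 225.4]
0.88 [134. 213. 151. 231.]
0.71 [322. 280. 344. 298.]
0.62 [171. 207. 192. 233.]
0.62 [116. 176. 219. 269.]
0.58 [293. 266. 311. 283.]
spice_jar 0.81 [402. 277. 432. 331.]
spice_jar 0.27 [145. 166. 280. 232.]
slate_0 0.93 [334. 255. 392. 288.]
slate_0 0.82 [190. 186. 239. 208.]
slate_0 0.58 [198. 197. 259. 222.]
slate_0 0.52 [169. 176. 215. 195.]
ramekin_0 0.85 [220. 242. 247. 268.]
ramekin_0 0.84 [217. 193. 240. 214.]
ramekin_0 0.74 [200. 182. 221. 198.]
ramekin_0 0.59 [226. 261. 252. 291.]
ramekin_0 0.53 [184. 170. 206. 187.]
ramekin_0 0.2 [202. 199. 258. 220.]
```

```bash
python3 -c "
from rig import *
print(close_job())"
```

```text
the job is handed in; nothing more can be done
None
```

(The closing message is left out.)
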